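# Close the denture flasks with their own caps and lock the carrier

### The arm

A 6-joint arm with a two-finger parallel gripper is mounted at the origin on the work surface. World frame = base frame: x ahead of the robot, y to its left, z up, the work surface at z = 0. Lengths are in m, angles in rad, forces in N, time in s.
With the tool pointing down it reaches from about 0.325 to 0.85 m from the base axis. Payload 15.5 kg.
Tool frame: the origin (TCP) lies midway between the tips of the shut fingers; the grasp point (between the pads) lies 19 mm behind it; z points along the fingers, y is the line along which they close (so a half turn about z gives the same grasp; the last joint's range is limited). The gripper opens to 91 mm and grips with 3 to 60 N. Pads are 32 mm wide; open, the fingers measure 118 mm over their backs; the gripper's body (76 mm by 178 mm) begins 60 mm behind the grasp point.
Start: joints at [-1.312, 0.494, 1.345, -0, 1.302, -0.096], TCP at [0.217, -0.586, 0.214] pointing down, gripper open.
Joint ranges: [-2.91, 2.91], [-0.82, 2.16], [0.22, 2.67], [-1.22, 4.37], [0.12, 2.79], [-3.08, 3.08]. Speed limits (rad/s): [1.89, 1.89, 2.57, 3.01, 3.01, 3.01].

### API

Orientations are given as a unit quaternion [x, y, z, w].
In Python, from cell import env, eyes gives the robot as it stands.
- The arm moves only by the tool servo_tool, never from a script. Its arguments are lists of equal length, an entry for each row: "dp": the shift along the tool's x, y, z in mm, a list of three; "dr": the turn, a rotation vector about the tool's x, y, z in degrees, a list of three; "fingers": the opening, from -1 (shut) to 1 (fully open), so that 0 is half open. In form: {"dp": [[x, y, z], ...], "dr": [[wx, wy, wz], ...], "fingers": [fingers, ...]}. A call has 1 to 8 rows; each row shifts and turns the commanded pose from where the row before left it, along the tool's axes as they then stand; what a row does not reach is not made up. A row lasts 1/10 s, in which the tool goes at most 50 mm and 8.59 degrees, less where a joint would pass 70% of its speed; a pose out of reach is approached as far as the arm can. A call with a gripper value outside its range is refused whole. The fingers move at their own pace and stop on an object; "newtons" is the grip in N (left out, the last holds). Time passes only in rows, so rows that do not move let the fingers close. It gives the time, the measured TCP pose, the force, the opening and the grip force at its end, in the units of the state.
- env.observe(): the state, without advancing time (a new reading comes with each control period).
- eyes.grab_frame(name): name is "side" or "top"; returns the picture (384x512x3 uint8, blue, green, red); there is no depth.
- eyes.camera_model(name): a dict with "mtx" (3x3 intrinsics, pixels), "R" (3x3) and "t" (3): a world point X has camera coordinates R X + t. Camera axes: x right, y down, z forward; pixel columns grow to the right and rows downward; lengths in m; the calibration is good to about 2 mm. A picture is of the moment at which its call begins. camera_model takes no time and is no camera call.
- env.hand_in(): hands the job in; it is judged then, once.
The state is a dict: "time_s": time; "q": joint angles; "dq": joint speeds; "effort": joint torques, N m; "position": TCP position; "eef_rot": TCP orientation; "contact_force": force on the tool from outside, world axes, zero at the start; "moment": the same for the moment, N m; "width": finger opening in m; "finger_force": force on a finger pad.
Only numpy, scipy, OpenCV 4.12 (cv2) and the standard library are available. Lean on these libraries where they do the work, as an engineer would, in place of code of your own. Each camera call takes 0.05 s, during which the arm holds its last target. There are 200 camera calls.

### The job

Slide the carrier's lock bar fully open by its red grip, turn the clear hood of the round store until its lugs reach the slots, lift it free and stand it upright on the middle of the black mat. Then close every flask base in the carrier with its own cap (one lies in the store), the one whose notches fit that base's brass keys, the right way round and seated flush. When all are closed, slide the lock bar to its locked end stop; caps whose base is not there are not needed, and the other things on the bench are to be left where they are.

Things in the scene. Friction and masses are not known exactly. Their poses are not given: they have to be found in the camera images.
- carrier: aluminium flask carrier, fixed, 116 x 450 mm, four pockets in a row along its y at -165, -55, 55, 165 mm. Origin on the bench at the row's middle; z up, +x away from the robot. Pocket floors 6 mm, walls 14 mm above the bench. Bases stand in the pockets with 2 mm play, axes as the carrier's. Along its robot side (x -62 to -92 mm) lies a white guide with the steel lock bar, top 57 mm above the bench
- lock (a joint): travel of the lock bar along the carrier's +y, m, stops at both ends; friction 2 N, stays put. 0 = open: its 4 steel fingers stand between the pockets. 0.055 = locked: each lies over the near end of a pocket, reaching to x -31 mm; 22 mm wide, 59 to 65 mm above the bench. They pass 3 mm over a closed flask (slab top at 56 mm), jam on a cap that sits high, and bar the way for a cap going on
- lock_grip (a point): point inside the lock bar's red upright grip, 88 mm above the bench; grip 30 mm along the carrier's x, 22 mm along its y (sliding direction), from 57 to 100 mm above the bench, at the bar's -y end. Clear space round it. Moved along the carrier's -y it opens, along +y it locks
- base_a: lower flask half, pale blue block 90 (x) x 70 (y) x 30 mm in a carrier pocket; may be absent. Origin: centre of underside, z up. On top two brass cone-tipped keys, 12 mm across, 18 mm high, at x -30, y 29 and x -30, y -29 mm. Only cap_a fits, x axis along x axis; another cap, or this one turned round, rides up on the keys. Closed: cap origin 30 mm above this one, 2 mm play. 0.5 kg
- base_b: lower flask half, pale blue block 90 (x) x 70 (y) x 30 mm in a carrier pocket; may be absent. Origin: centre of underside, z up. On top two brass cone-tipped keys, 12 mm across, 18 mm high, at x -30, y 29 and x 10, y -29 mm. Only cap_b fits, x axis along x axis; another cap, or this one turned round, rides up on the keys. Closed: cap origin 30 mm above this one, 2 mm play. 0.5 kg
- base_c: lower flask half, ivory block 90 (x) x 70 (y) x 30 mm in a carrier pocket; may be absent. Origin: centre of underside, z up. On top two brass cone-tipped keys, 12 mm across, 18 mm high, at x 10, y 29 and x -30, y -29 mm. Only cap_c fits, x axis along x axis; another cap, or this one turned round, rides up on the keys. Closed: cap origin 30 mm above this one, 2 mm play. 0.5 kg
- base_d: lower flask half, ivory block 90 (x) x 70 (y) x 30 mm in a carrier pocket; always there. Origin: centre of underside, z up. On top two brass cone-tipped keys, 12 mm across, 18 mm high, at x 10, y 29 and x 10, y -29 mm. Only cap_d fits, x axis along x axis; another cap, or this one turned round, rides up on the keys. Closed: cap origin 30 mm above this one, 2 mm play. 0.5 kg
- cap_a: upper flask half, pale blue slab 90 (x) x 70 (y) x 20 mm, upright on the bench; present even if its base is not. Origin: centre of underside, z up. Two notches open to the side, 16 mm wide, 14 mm deep: at x -30 mm in the +y edge, at x -30 mm in the -y edge. On top a white grip rib, 40 (x) x 24 (y) mm, 20 to 50 mm above the origin. 0.25 kg
- cap_b: upper flask half, pale blue slab 90 (x) x 70 (y) x 20 mm, upright on the bench; present even if its base is not. Origin: centre of underside, z up. Two notches open to the side, 16 mm wide, 14 mm deep: at x -30 mm in the +y edge, at x 10 mm in the -y edge. On top a white grip rib, 40 (x) x 24 (y) mm, 20 to 50 mm above the origin. 0.25 kg
- cap_c: upper flask half, ivory slab 90 (x) x 70 (y) x 20 mm, upright on the bench; present even if its base is not. Origin: centre of underside, z up. Two notches open to the side, 16 mm wide, 14 mm deep: at x 10 mm in the +y edge, at x -30 mm in the -y edge. On top a white grip rib, 40 (x) x 24 (y) mm, 20 to 50 mm above the origin. 0.25 kg
- cap_d: upper flask half, ivory slab 90 (x) x 70 (y) x 20 mm, upright on the store's plate under the hood. Origin: centre of underside, z up. Two notches open to the side, 16 mm wide, 14 mm deep: at x 10 mm in the +y edge, at x 10 mm in the -y edge. On top a white grip rib, 40 (x) x 24 (y) mm, 20 to 50 mm above the origin. 0.25 kg
- store: fixed round grey plate, 200 mm across, top 6 mm above the bench. Origin on the bench at its centre, z up. Dark steel rims (top 22 mm above the bench) hold the hood's two lugs down; seen from above they run clockwise from the two slots, on its x axis (+x and -x), 36 mm wide, each with an orange dot on the plate. Just counter-clockwise of each slot a stop block ends the turn. cap_d lies on the plate
- hood: clear hood over cap_d, 142 mm across, 62 mm high, 0.3 kg. Origin: centre of its foot, z up. Two orange lugs, 20 mm wide, at its foot on +x and -x (168 mm over both). On top an orange grip bar, 60 (x) x 18 (y) mm, 62 to 92 mm above the origin. Turned counter-clockwise from above (up to 1 rad) until its x axis lies along the store's (either way round, within 0.05 rad) it lifts straight off
- mat: thin black rubber mat, 190 x 190 mm, flat on the bench, its thickness nothing to speak of: a thing standing on it has its foot at bench height. Origin at its centre
- bur_block: green bur block with five burs, 50 x 70 mm, 56 mm high; bystander, to be left alone. Origin at its underside.
- mixing_bowl: blue mixing bowl, 116 mm across, 65 mm high; bystander, to be left alone. Origin at its underside.
- resin_jar: jar, 60 mm across, 75 mm high; bystander, to be left alone. Origin at its underside.
- wax_block: red block of wax, 75 x 40 x 16 mm; bystander, to be left alone. Origin at its underside.
Things that resemble listed ones, but are neither listed nor needed, are in the scene too. What is shaped like the hood but green is not meant.

How it is judged:
On the way, in this order (a step that is already met when the one before it is completed fails the run):
1. the lock bar is slid fully open (within 4 mm of its open stop) (value of joint lock below 0.004 m), for 0.2 s.
2. with the lock still open, every base present carries its own cap, seated flush (horizontal distance between cap_a and base_a below 0.005 m and z of cap_a in the frame of base_a between 0.027 and 0.033 m and angle between the x axis of cap_a and the x axis of base_a, either way round below 0.12 rad and angle between the z axis of cap_a and the z axis of base_a, either way round below 0.05 rad and horizontal distance between cap_b and base_b below 0.005 m and z of cap_b in the frame of base_b between 0.027 and 0.033 m and angle between the x axis of cap_b and the x axis of base_b, either way round below 0.12 rad and angle between the z axis of cap_b and the z axis of base_b, either way round below 0.05 rad and horizontal distance between cap_c and base_c below 0.005 m and z of cap_c in the frame of base_c between 0.027 and 0.033 m and angle between the x axis of cap_c and the x axis of base_c, either way round below 0.12 rad and angle between the z axis of cap_c and the z axis of base_c, either way round below 0.05 rad and horizontal distance between cap_d and base_d below 0.005 m and z of cap_d in the frame of base_d between 0.027 and 0.033 m and angle between the x axis of cap_d and the x axis of base_d, either way round below 0.12 rad and angle between the z axis of cap_d and the z axis of base_d, either way round below 0.05 rad and value of joint lock below 0.012 m), for 0.2 s.
At the end, for the whole second after the job is handed in: Each base present has its own cap: within 5 mm of centre, seated within 3 mm, within 0.12 rad of its direction and 0.05 rad of its tilt; lock within 5 mm of its locked stop; hood upright on the bench (6 mm, 0.06 rad), its centre within 30 mm of the mat's; caps and hood at rest (horizontal distance between cap_a and base_a below 0.005 m and z of cap_a in the frame of base_a between 0.027 and 0.033 m and angle between the x axis of cap_a and the x axis of base_a, either way round below 0.12 rad and angle between the z axis of cap_a and the z axis of base_a, either way round below 0.05 rad and horizontal distance between cap_b and base_b below 0.005 m and z of cap_b in the frame of base_b between 0.027 and 0.033 m and angle between the x axis of cap_b and the x axis of base_b, either way round below 0.12 rad and angle between the z axis of cap_b and the z axis of base_b, either way round below 0.05 rad and horizontal distance between cap_c and base_c below 0.005 m and z of cap_c in the frame of base_c between 0.027 and 0.033 m and angle between the x axis of cap_c and the x axis of base_c, either way round below 0.12 rad and angle between the z axis of cap_c and the z axis of base_c, either way round below 0.05 rad and horizontal distance between cap_d and base_d below 0.005 m and z of cap_d in the frame of base_d between 0.027 and 0.033 m and angle between the x axis of cap_d and the x axis of base_d, either way round below 0.12 rad and angle between the z axis of cap_d and the z axis of base_d, either way round below 0.05 rad and horizontal distance between hood and mat below 0.03 m and height (world z) of hood below 0.006 m and angle between hood's own z axis and vertical below 0.06 rad and linear speed of each of hood, cap_a, cap_b, cap_c, cap_d below 0.02 m/s and value of joint lock above 0.05 m); the robot touches nothing.
It fails at once if the hood is tipped more than 0.6 rad (angle between hood's own z axis and vertical above 0.6 rad).
It fails at once if a bystander is pushed more than 40 mm from its place (distance of any of bur_block, mixing_bowl, resin_jar, wax_block from where it was at the start of the episode above 0.04 m).
It fails at once if a base is lifted out of the carrier (z of any of base_a, base_b, base_c, base_d in the frame of carrier above 0.03 m).
Of base_a, base_b, base_c only 2 to 3 are there at a start; the rules pass over those that are not, and their reading is None.
At some moment in a run one of cap_a, cap_b, cap_c may be knocked a few centimetres aside while the robot is not near it.
It also fails if it takes over 210 s, if anything falls off the work surface, if the arm or the gripper's body presses on something with over 40 N, if the wrist force passes 120 N, or if a joint passes its speed limit or range.

## Working session

There is one attempt and no reset: what is moved stays moved. The work goes in short steps, Python scripts to look and compute and a tool call to move; the robot and the scene stay as the last step left them, time stands still between calls to the robot, and variables do not carry over. Pictures are saved under pics/ and viewed, at most 14 in all, crops included, and the job is handed in when it is done.

Besides the shell and the picture viewer there is one more tool, called after ">>>" in YAML: its name, and indented under it one key for each argument. servo_tool: Moves the arm, as the interface text tells. Its arguments: {"type":"object","properties":{"dp":{"type":"array","items":{"type":"array","items":{"type":"number"}}},"dr":{"type":"array","items":{"type":"array","items":{"type":"number"}}},"fingers":{"type":"array","items":{"type":"number"}},"newtons":{"type":"number"}},"required":["dp","dr","fingers"]}

```bash
ls; mkdir -p pics; python3 - <<'E'
from cell import env, eyes
import cv2
print(env.observe())
for n in("side","top"):
    m=eyes.camera_model(n);print(n,m)
    f=eyes.grab_frame(n);cv2.imwrite(f"pics/{n}0.png",cv2.resize(f,(800,600),interpolation=cv2.INTER_CUBIC));cv2.imwrite(f"raw_{n}0.png",f)
E
```

```text
pics
{'time_s': 0.0, 'q': array([-1.31148310e+00,  4.94183838e-01,  1.34610716e+00,  6.83908647e-06,
        1.30251877e+00, -9.54872365e-02]), 'dq': array([-0.00087226,  0.0006365 , -0.00136972, -0.00115084,  0.00114287,
       -0.00057713]), 'effort': array([-3.37595038e-04, -8.78821635e+01, -3.81864631e+01,  7.07394350e-02,
        5.31355001e-02, -1.22363358e-04]), 'position': array([ 0.21704342, -0.58570472,  0.21334599]), 'eef_rot': array([ 9.84305781e-01,  1.76470280e-01, -4.65075552e-05, -6.06788331e-04]), 'contact_force': array([-0.54164396,  0.28488049,  0.49930296]), 'moment': array([-0.0349404 , -0.01120187,  0.03041568]), 'finger_force': 0.0, 'width': 0.09138526448978594}
side {'mtx': array([[432.55899907,   0.        , 250.38920857],
       [  0.        , 432.55899907, 188.47972156],
       [  0.        ,   0.        ,   1.        ]]), 'R': array([[-0.67838669, -0.73460136,  0.01234254],
       [-0.55237338,  0.49888283, -0.66783199],
       [ 0.48443281, -0.45986603, -0.74420971]]), 't': array([0.31398763, 0.26596901, 1.21475804])}
top {'mtx': array([[482.07751351,   0.        , 250.87537399],
       [  0.        , 482.07751351, 187.02705493],
       [  0.        ,   0.        ,   1.        ]]), 'R': array([[ 0.00675006, -0.999895  ,  0.01282297],
       [-0.99548329, -0.00793352, -0.09460488],
       [ 0.09469668, -0.01212646, -0.99543231]]), 't': array([0.0197202 , 0.41070757, 1.68016203])}
```

View pics/top0.png

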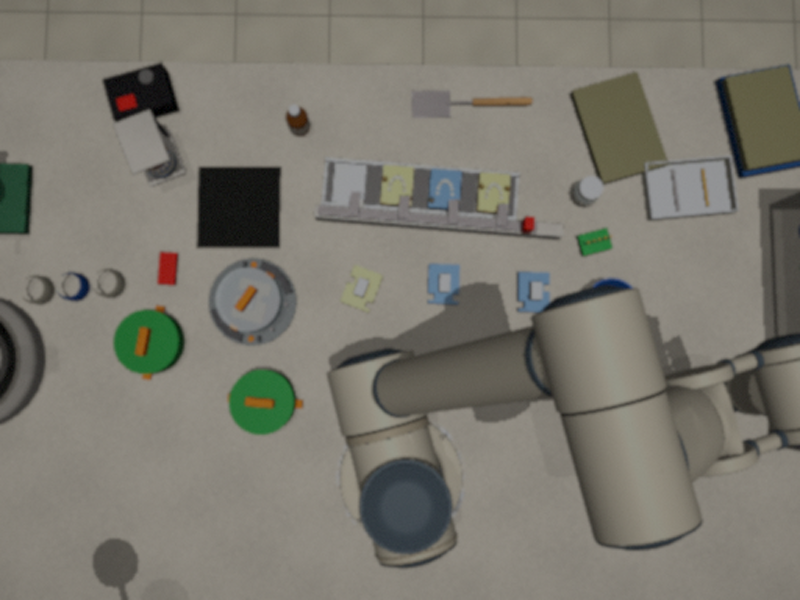

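View pics/side0.png

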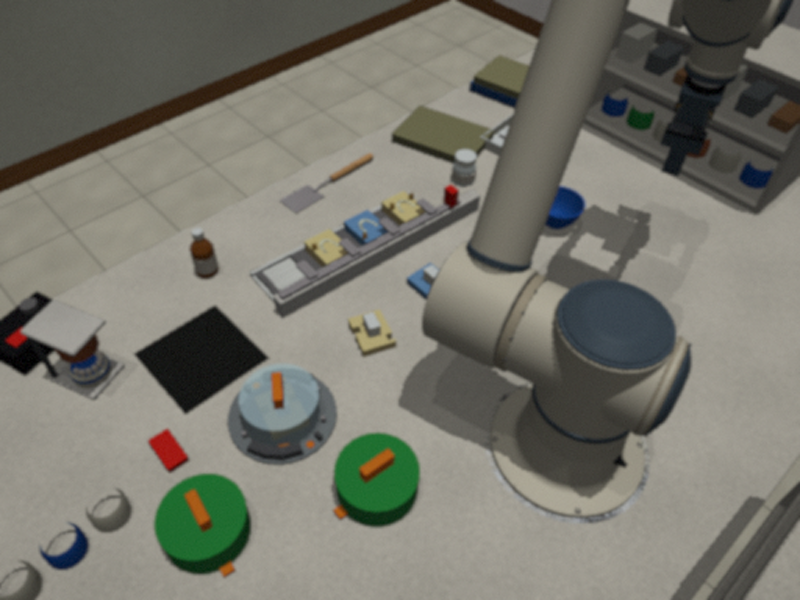

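The top view (800 px scale) shows the carrier at (320-515, 160-230). It holds ivory, blue and ivory bases at (397,185), (445,188) and (495,192), and its left pocket is empty. The red grip is at (529,224), the mat at (239,207) and the clear hood at (248,300). The caps are at (362,287) ivory and (443,283), (535,290) blue. I'll crop closer.

```bash
cat > h.py <<'E'
import numpy as np, cv2
from cell import env, eyes
from scipy.spatial.transform import Rotation as Rn
def ray(n,px,z):
    m=eyes.camera_model(n); px=np.atleast_2d(np.asarray(px,float))
    d=np.c_[px,np.ones(len(px))]@np.linalg.inv(m["mtx"]).T@m["R"]; c=-m["R"].T@m["t"]
    return c+d*((z-c[2])/d[:,2])[:,None]
def proj(n,X):
    m=eyes.camera_model(n); c=np.atleast_2d(X)@m["R"].T+m["t"]; u=c@m["mtx"].T; return u[:,:2]/u[:,2:]
def blobs(img,lo,hi,amin=20):
    m=cv2.inRange(cv2.cvtColor(img,cv2.COLOR_BGR2HSV),np.array(lo),np.array(hi))
    n,l,s,c=cv2.connectedComponentsWithStats(m)
    return m,[(s[i,4],c[i],(l==i)) for i in range(1,n) if s[i,4]>=amin]
E
python3 - <<'E'
from h import *
f=cv2.imread("raw_top0.png")
cv2.imwrite("pics/c1.png",cv2.resize(f[98:205,198:368],(800,504),interpolation=cv2.INTER_CUBIC))
cv2.imwrite("pics/c2.png",cv2.resize(f[155:230,120:210],(720,600),interpolation=cv2.INTER_CUBIC))
E
```

```text
(no output)
```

View pics/c1.png

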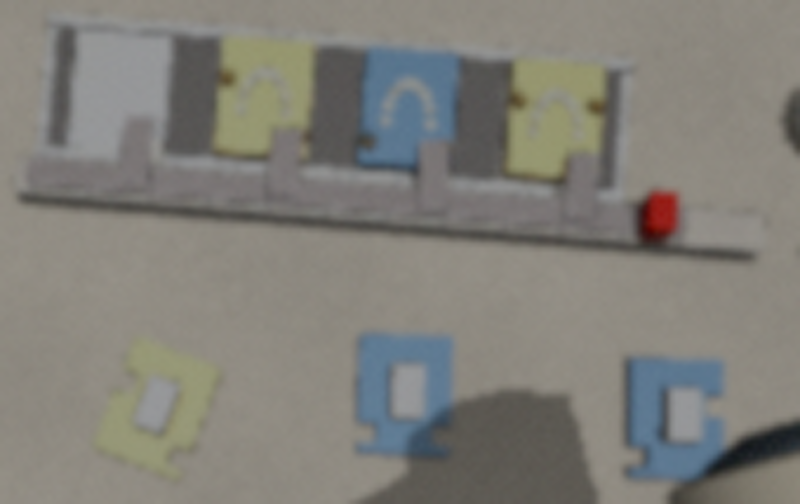

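View pics/c2.png

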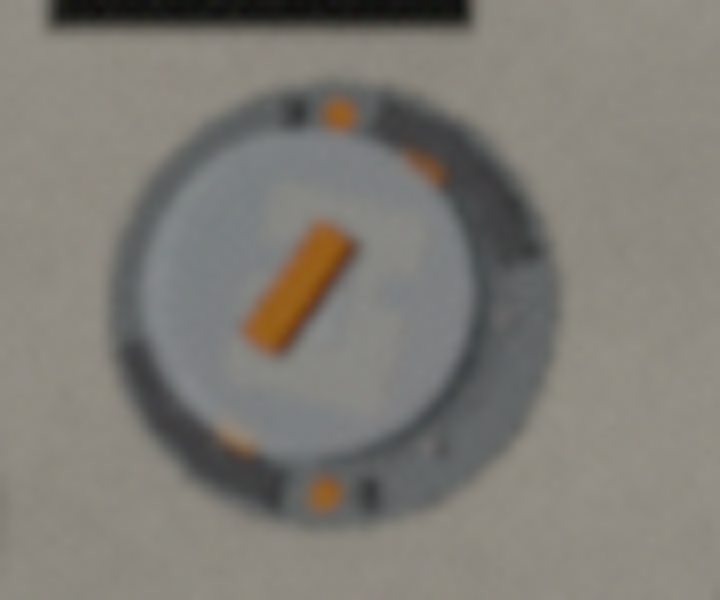

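Reading the keys, the bases are c (+55, ivory), a (-55, blue) and d (-165, ivory), and the +165 pocket is empty. On the bench, the left blue cap is cap_a, the right one is cap_b (not needed), and the ivory one is cap_c, turned about -20°. Next I'll compute positions.

```bash
cat >> h.py <<'E'
def show(name,n,bl,z):
    for a,c,l in bl:
        ys,xs=np.nonzero(l); r=cv2.minAreaRect(cv2.convexHull(np.c_[xs,ys].astype(np.float32)))
        bx=ray(n,cv2.boxPoints(r),z)[:,:2]; e=[bx[1]-bx[0],bx[2]-bx[1]]; e=max(e,key=np.linalg.norm)
        print(name,a,c.round(1),"ctr",ray(n,[c],z)[0,:2].round(4),"rect",bx.mean(0).round(4),"ang",round(np.degrees(np.arctan2(e[1],e[0])),1),"size",(np.linalg.norm(bx[1]-bx[0])*1e3).round(),(np.linalg.norm(bx[2]-bx[1])*1e3).round())
def go(p,yaw_deg):
    """dz turn (tool deg) and dp in tool axes after that turn"""
    s=env.observe(); R=Rn.from_quat(s["eef_rot"]).as_matrix(); y0=np.degrees(np.arctan2(R[1,0],R[0,0]))
    d=(y0-yaw_deg+90)%180-90; a=np.radians(y0-d); D=np.array(p)-s["position"]
    print("yaw now",y0.round(1),"turn dz",d.round(1),"dp",(1e3*np.array([np.cos(a)*D[0]+np.sin(a)*D[1],np.sin(a)*D[0]-np.cos(a)*D[1],-D[2]])).round(1),"q6",s["q"][5].round(2))
E
python3 - <<'E'
from h import *
f=cv2.imread("raw_top0.png"); g=cv2.imread("raw_side0.png")
for nm,lo,hi,z in [("red",(0,150,80),(8,255,255),.1),("orange",(9,150,80),(20,255,255),.092),("black",(0,0,0),(179,255,28),0),("yel",(22,50,90),(35,255,255),.03),("blue",(95,80,90),(112,255,255),.03)]:
    show(nm,"top",blobs(f,lo,hi)[1],z)
print(proj("top",[0.5,0,0]))
show("redS","side",blobs(g,(0,150,80),(8,255,255))[1],.1)
show("orS","side",blobs(g,(9,150,80),(20,255,255))[1],.098)
E
```

```text
red 103 [80.6 65.2] ctr [0.8174 0.6097] rect [0.8175 0.6098] ang -74.7 size 41.0 31.0
red 52 [338.  142.8] ctr [ 0.556  -0.2712] rect [ 0.5554 -0.271 ] ang 179.4 size 20.0 28.0
red 210 [106.9 171.5] ctr [0.4515 0.5071] rect [0.4516 0.5071] ang -2.3 size 66.0 36.0
orange 76 [157.  190.6] ctr [0.3889 0.3392] rect [0.3884 0.3394] ang -32.4 size 53.0 16.0
orange 96 [ 90.7 218.1] ctr [0.2951 0.5577] rect [0.2954 0.5576] ang -8.1 size 55.0 19.0
orange 89 [165.7 257.1] ctr [0.1677 0.3048] rect [0.1678 0.3054] ang -94.8 size 17.0 57.0
orange 20 [190.5 258. ] ctr [0.1652 0.2226] rect [0.1652 0.2226] ang -179.0 size 10.0 13.0
black 804 [91.9 58.9] ctr [0.8764 0.6049] rect [0.8703 0.6116] ang -73.1 size 144.0 115.0
black 2436 [152.6 132.1] ctr [0.608  0.3771] rect [0.6087 0.3775] ang -89.4 size 177.0 175.0
black 188 [  4.3 229.8] ctr [0.2546 0.8876] rect [0.256  0.8871] ang -176.9 size 32.0 158.0
yel 2223 [490.6  74. ] ctr [ 0.8258 -0.8389] rect [ 0.8255 -0.8421] ang -169.2 size 146.0 221.0
yel 2548 [396.2  80.4] ctr [ 0.7985 -0.4966] rect [ 0.7972 -0.4987] ang -163.6 size 156.0 230.0
yel 370 [
[... 663 characters left out ...]
[288.5 121.5] ctr [ 0.5512 -0.2632] rect [ 0.5519 -0.2644] ang -171.6 size 24.0 26.0
redS 87 [ 10.2 216.5] ctr [0.7875 0.6324] rect [0.7875 0.6325] ang -177.2 size 30.0 34.0
redS 336 [107.2 287.6] ctr [0.4033 0.5456] rect [0.404  0.5453] ang 176.2 size 35.0 70.0
orS 106 [177.1 248.2] ctr [0.3827 0.3453] rect [0.3812 0.3459] ang 147.1 size 15.0 65.0
orS 188 [240.8 296.4] ctr [0.1602 0.3134] rect [0.1601 0.3132] ang -94.4 size 61.0 22.0
orS 180 [126.1 325.2] ctr [0.2873 0.5634] rect [0.2871 0.563 ] ang 170.8 size 17.0 64.0
orS 39 [217.5 327.3] ctr [0.1377 0.4075] rect [0.1377 0.4074] ang 171.8 size 13.0 17.0
orS 48 [144.8 363.5] ctr [0.1823 0.5808] rect [0.1819 0.5805] ang -99.1 size 17.0 14.0
```

```bash
python3 - <<'E'
from h import *
go((.554,-.268,.072),-4)
d=ray("top",[[162.5,169.1],[160.6,216.5]],.006);print(d); v=d[0]-d[1];print(np.degrees(np.arctan2(v[1],v[0])),d.mean(0))
print(proj("top",[[.387,.34,.098]]))
E
```

```text
yaw now 20.3 turn dz 24.3 dp [ 314.  -340.5  141.4] q6 -0.1
[[0.47337422 0.33741118 0.006     ]
 [0.30495066 0.34004091 0.006     ]]
-0.8945335411190556 [0.38916244 0.33872605 0.006     ]
[[156.44523466 191.05254865]]
```

>>> servo_tool:
  dp:
    - [0,0,0]
    - [0,0,0]
    - [0,0,0]
    - [31,-34,0]
    - [31,-34,0]
    - [31,-34,0]
    - [31,-34,0]
    - [31,-34,0]
  dr:
    - [0,0,8.1]
    - [0,0,8.1]
    - [0,0,8.1]
    - [0,0,0]
    - [0,0,0]
    - [0,0,0]
    - [0,0,0]
    - [0,0,0]
  fingers: [1,1,1,1,1,1,1,1]
  newtons: 30

```text
time_s: 0.9
position: [0.3845, -0.4257, 0.2137]
eef_rot: [0.999, -0.035, -0.0, -0.0]
contact_force: [0.1, -1.7, 0.5]
width: 0.0911
finger_force: 0.0
```

>>> servo_tool:
  dp:
    - [31,-34,0]
    - [31,-34,0]
    - [31,-34,0]
    - [31,-34,0]
    - [31,-34,0]
    - [0,0,0]
    - [0,0,0]
  dr:
    - [0,0,0]
    - [0,0,0]
    - [0,0,0]
    - [0,0,0]
    - [0,0,0]
    - [0,0,0]
    - [0,0,0]
  fingers: [1,1,1,1,1,1,1]

```text
time_s: 1.6
position: [0.5502, -0.2675, 0.2135]
eef_rot: [0.999, -0.034, -0.0, -0.0]
contact_force: [-0.2, -0.8, 0.7]
width: 0.091
finger_force: 0.0
```

```bash
python3 - <<'E'
from h import *
go((.554,-.268,.072),-4)
E
```

```text
yaw now -3.9 turn dz 0.1 dp [  3.8   0.3 141.5] q6 1.09
```

>>> servo_tool:
  dp:
    - [1,0,35]
    - [1,0,35]
    - [1,0,35]
    - [1,0,36]
    - [0,0,0]
    - [0,0,0]
    - [0,0,0]
    - [0,0,0]
  dr:
    - [0,0,0]
    - [0,0,0]
    - [0,0,0]
    - [0,0,0]
    - [0,0,0]
    - [0,0,0]
    - [0,0,0]
    - [0,0,0]
  fingers: [1,1,1,1,1,-1,-1,-1]

```text
time_s: 2.4
position: [0.5547, -0.2694, 0.0748]
eef_rot: [0.999, -0.035, 0.001, 0.001]
contact_force: [-0.9, -0.4, -0.5]
width: 0.0702
finger_force: 0.0
```

>>> servo_tool:
  dp:
    - [0,0,0]
    - [0,0,0]
    - [0,10,0]
    - [0,10,0]
    - [0,10,0]
    - [0,10,0]
    - [0,8,0]
    - [0,3,0]
  dr:
    - [0,0,0]
    - [0,0,0]
    - [0,0,0]
    - [0,0,0]
    - [0,0,0]
    - [0,0,0]
    - [0,0,0]
    - [0,0,0]
  fingers: [-1,-1,-1,-1,-1,-1,-1,-1]

```text
time_s: 3.2
position: [0.5506, -0.3136, 0.0725]
eef_rot: [0.999, -0.035, -0.001, -0.006]
contact_force: [14.7, 59.6, 18.6]
width: 0.0302
finger_force: 30.0
```

>>> servo_tool:
  dp:
    - [0,-3,0]
    - [0,0,0]
    - [0,0,0]
    - [0,0,0]
  dr:
    - [0,0,0]
    - [0,0,0]
    - [0,0,0]
    - [0,0,0]
  fingers: [-1,-1,-1,-1]

```text
time_s: 3.6
position: [0.5508, -0.3097, 0.0726]
eef_rot: [0.999, -0.035, -0.001, -0.005]
contact_force: [12.6, 56.9, 17.3]
width: 0.0217
finger_force: 30.0
```

```bash
python3 - <<'E'
from h import *
f=eyes.grab_frame("top");g=eyes.grab_frame("side")
cv2.imwrite("raw_top1.png",f)
cv2.imwrite("pics/c3.png",np.hstack([cv2.resize(f[90:190,198:368],(680,400),interpolation=cv2.INTER_CUBIC)]))
E
```

```text
(no output)
```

View pics/c3.png

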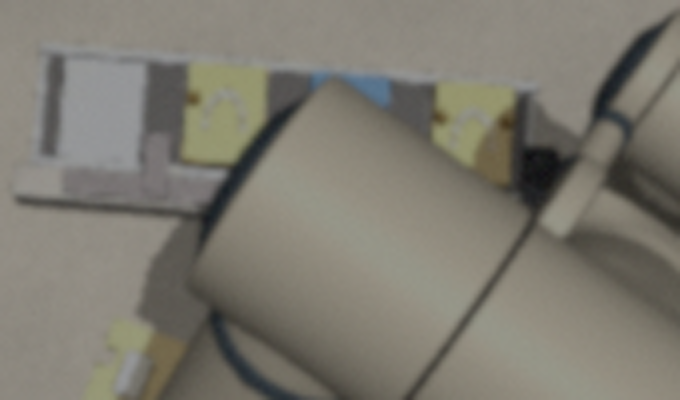

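The red grip is held (width 22 mm). The finger at about (160,165) in the crop now stands midway between the pockets, with 57 N against the end stop. I'll relax and release, then verify.

>>> servo_tool:
  dp:
    - [0,-5,0]
    - [0,-2,0]
    - [0,0,0]
    - [0,0,0]
    - [0,0,0]
    - [0,0,-40]
    - [0,0,-50]
    - [0,0,-50]
  dr:
    - [0,0,0]
    - [0,0,0]
    - [0,0,0]
    - [0,0,0]
    - [0,0,0]
    - [0,0,0]
    - [0,0,0]
    - [0,0,0]
  fingers: [-1,-1,0.2,0.2,0.2,0.2,0.2,0.2]

```text
time_s: 4.5
position: [0.5506, -0.3097, 0.2143]
eef_rot: [0.999, -0.035, -0.0, -0.0]
contact_force: [1.7, -0.9, -0.0]
width: 0.0547
finger_force: 0.0
```

```bash
python3 - <<'E'
from h import *
print(env.observe()["position"])
go((.388,.340,.220),-32)
s=env.observe();print(s["q"])
E
```

```text
[ 0.55056581 -0.30973061  0.21431753]
yaw now -4.0 turn dz 28.0 dp [-482.2 -464.9   -5.7] q6 1.03
[-6.06861278e-01  5.03327759e-01  1.32643640e+00 -1.24541305e-04
  1.31284248e+00  1.03374108e+00]
```

>>> servo_tool:
  dp:
    - [0,0,0]
    - [0,0,0]
    - [0,0,0]
    - [0,0,0]
    - [-34.5,-33.2,0]
    - [-34.5,-33.2,0]
    - [-34.5,-33.2,0]
    - [-34.5,-33.2,0]
  dr:
    - [0,0,7]
    - [0,0,7]
    - [0,0,7]
    - [0,0,7]
    - [0,0,0]
    - [0,0,0]
    - [0,0,0]
    - [0,0,0]
  fingers: [0.2,0.2,0.2,0.2,0.2,0.2,0.2,0.2]

```text
time_s: 5.3
position: [0.5036, -0.1227, 0.2129]
eef_rot: [0.961, -0.276, 0.0, 0.0]
contact_force: [0.4, 1.3, 0.3]
width: 0.0545
finger_force: 0.0
```

>>> servo_tool:
  dp:
    - [-34.5,-33.2,0]
    - [-34.5,-33.2,0]
    - [-34.5,-33.2,0]
    - [-34.5,-33.2,0]
    - [-34.5,-33.2,0]
    - [-34.5,-33.2,0]
    - [-34.5,-33.2,0]
    - [-34.5,-33.2,0]
  dr:
    - [0,0,0]
    - [0,0,0]
    - [0,0,0]
    - [0,0,0]
    - [0,0,0]
    - [0,0,0]
    - [0,0,0]
    - [0,0,0]
  fingers: [0.2,0.2,0.2,0.2,0.2,0.2,0.2,0.2]

```text
time_s: 6.1
position: [0.4104, 0.2493, 0.2132]
eef_rot: [0.961, -0.276, 0.0, -0.0]
contact_force: [1.3, -0.2, -0.8]
width: 0.0547
finger_force: 0.0
```

>>> servo_tool:
  dp:
    - [-34.5,-33.2,0]
    - [-34.5,-33.2,0]
    - [0,0,0]
    - [0,0,0]
  dr:
    - [0,0,0]
    - [0,0,0]
    - [0,0,0]
    - [0,0,0]
  fingers: [0.2,0.2,0.2,0.2]

```text
time_s: 6.5
position: [0.3872, 0.3411, 0.2128]
eef_rot: [0.962, -0.274, 0.0, 0.0]
contact_force: [-0.4, -0.7, 0.5]
width: 0.0549
finger_force: 0.0
```

```bash
python3 - <<'E'
from h import *
go((.388,.340,.080),-32)
f=eyes.grab_frame("top");cv2.imwrite("raw_top2.png",f)
g=eyes.grab_frame("side");cv2.imwrite("raw_side2.png",g)
cv2.imwrite("pics/c4.png",cv2.resize(f[90:210,188:368],(800,533),interpolation=cv2.INTER_CUBIC))
show("or","side",blobs(g,(9,150,80),(20,255,255))[1],.098)
show("red","top",blobs(f,(0,150,80),(8,255,255))[1],.1)
E
```

```text
yaw now -31.9 turn dz 0.1 dp [  1.2   0.5 132.8] q6 2.73
or 72 [127.5 158.4] ctr [0.7712 0.2571] rect [0.7719 0.2549] ang 147.5 size 32.0 38.0
or 97 [177.1 249.1] ctr [0.3802 0.3469] rect [0.3804 0.3455] ang 143.5 size 14.0 65.0
or 206 [240.8 297.3] ctr [0.1586 0.3151] rect [0.1586 0.3146] ang -94.4 size 61.0 24.0
or 192 [126.5 325.9] ctr [0.285  0.5638] rect [0.2854 0.5633] ang 170.8 size 17.0 68.0
or 42 [217.6 327.1] ctr [0.138  0.4071] rect [0.138  0.4071] ang 171.7 size 14.0 17.0
or 49 [144.7 363.3] ctr [0.1827 0.5808] rect [0.1822 0.5802] ang -95.9 size 17.0 15.0
red 106 [80.6 65.2] ctr [0.8174 0.6095] rect [0.8175 0.6098] ang -74.7 size 41.0 31.0
red 47 [348.4 143.8] ctr [ 0.5531 -0.3066] rect [ 0.5523 -0.3067] ang 179.3 size 17.0 28.0
```

View pics/c4.png

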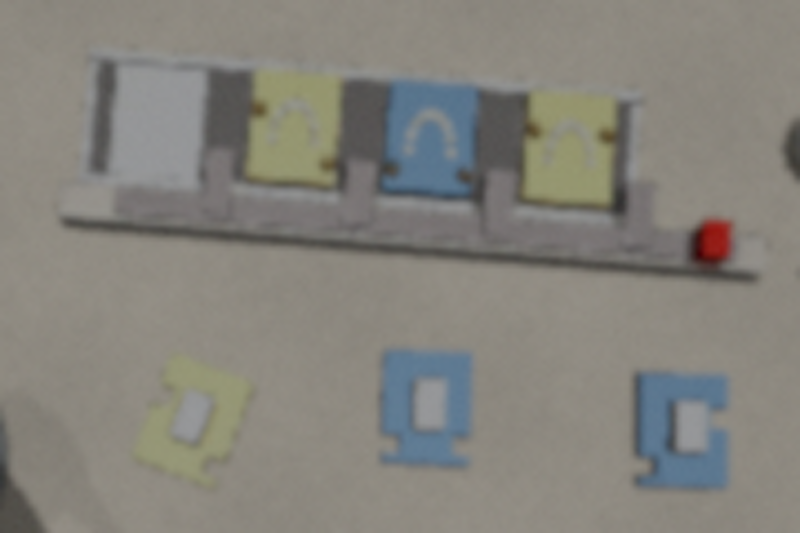

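The view shows all keys clear: c has keys at (258,108) and (327,163), a at (390,170) and (464,176), d at (533,130) and (606,134). The lock fingers stand between the pockets. Cap_a is at (428,408) and cap_c at (192,418). Now the hood.

>>> servo_tool:
  dp:
    - [1,0.5,45]
    - [0,0,45]
    - [0,0,35]
    - [0,0,15]
    - [0,0,0]
    - [0,0,0]
    - [0,0,0]
    - [0,0,0]
  dr:
    - [0,0,0]
    - [0,0,0]
    - [0,0,0]
    - [0,0,0]
    - [0,0,0]
    - [0,0,0]
    - [0,0,0]
    - [0,0,0]
  fingers: [0.2,0.2,0.2,0.2,-1,-1,-1,-1]
  newtons: 40

```text
time_s: 7.4
position: [0.3888, 0.3397, 0.0741]
eef_rot: [0.961, -0.276, 0.001, -0.001]
contact_force: [-0.7, -1.0, -0.3]
width: 0.0256
finger_force: 0.0
```

>>> servo_tool:
  dp:
    - [0,0,0]
    - [0,0,0]
    - [0,0,0]
  dr:
    - [0,0,0]
    - [0,0,0]
    - [0,0,0]
  fingers: [-1,-1,-1]

```text
time_s: 7.7
position: [0.3886, 0.3399, 0.0738]
eef_rot: [0.961, -0.275, 0.001, -0.001]
contact_force: [0.1, -2.6, 9.1]
width: 0.0177
finger_force: 39.9
```

>>> servo_tool:
  dp:
    - [0,0,0]
    - [0,0,0]
    - [0,0,0]
    - [0,0,0]
    - [0,0,0]
    - [0,0,0]
    - [0,0,0]
    - [0,0,0]
  dr:
    - [0,0,-5]
    - [0,0,-5]
    - [0,0,-5]
    - [0,0,-5]
    - [0,0,-5]
    - [0,0,-4]
    - [0,0,-2]
    - [0,0,0]
  fingers: [-1,-1,-1,-1,-1,-1,-1,-1]

```text
time_s: 8.5
position: [0.3886, 0.34, 0.0738]
eef_rot: [1.0, -0.008, 0.001, -0.001]
contact_force: [0.2, -0.7, 8.3]
width: 0.0177
finger_force: 39.9
```

```bash
python3 - <<'E'
from h import *
go((.388,.340,.080),-0.9); print(env.observe()["moment"])
f=eyes.grab_frame("side"); cv2.imwrite("pics/c5.png",cv2.resize(f[220:310,130:230],(660,594),interpolation=cv2.INTER_CUBIC))
f=eyes.grab_frame("top"); cv2.imwrite("raw_top3.png",f)
f=cv2.imread("raw_top2.png")
for nm,z,bl in [("yel",.03,blobs(f,(22,50,90),(35,255,255))[1]),("blue",.03,blobs(f,(95,80,90),(112,255,255))[1])]: show(nm,"top",bl,z)
E
```

```text
yaw now -0.9 turn dz -0.0 dp [-0.6  0.  -6.2] q6 2.19
[ 0.11005359  0.14324376 -0.12829556]
yel 2216 [490.6  74. ] ctr [ 0.8259 -0.8389] rect [ 0.8252 -0.8422] ang -169.2 size 146.0 220.0
yel 2538 [396.2  80.3] ctr [ 0.7988 -0.4966] rect [ 0.7985 -0.4984] ang -163.2 size 154.0 230.0
yel 422 [253.7 119. ] ctr [0.6522 0.0145] rect [0.654  0.0147] ang -5.1 size 90.0 71.0
yel 446 [315.6 123.7] ctr [ 0.6373 -0.2055] rect [ 0.639  -0.2057] ang -4.2 size 90.0 73.0
yel 286 [231.3 184.2] ctr [0.4189 0.0916] rect [0.4189 0.0922] ang -21.0 size 85.0 65.0
blue 339 [284.4 121. ] ctr [ 0.6463 -0.0945] rect [ 0.646  -0.0943] ang -3.4 size 87.0 69.0
blue 247 [283.1 180.4] ctr [ 0.4338 -0.0902] rect [ 0.43   -0.0915] ang 179.9 size 60.0 81.0
blue 277 [340.1 186.6] ctr [ 0.4136 -0.2904] rect [ 0.414  -0.2937] ang 179.3 size 64.0 81.0
blue 522 [387.7 194.1] ctr [ 0.3886 -0.4577] rect [ 0.389  -0.4694] ang -89.5 size 113.0 113.0
```

View pics/c5.png

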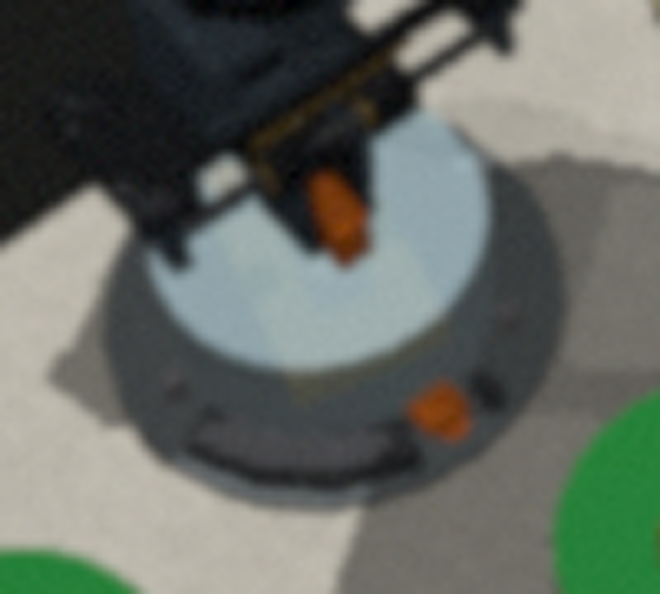

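The hood's near lug lies over the orange slot dot at (440,410), clear of the rim. Lifting.

>>> servo_tool:
  dp:
    - [0,0,-4]
    - [0,0,-6]
    - [0,0,-10]
    - [0,0,-15]
    - [0,0,0]
  dr:
    - [0,0,0]
    - [0,0,0]
    - [0,0,0]
    - [0,0,0]
    - [0,0,0]
  fingers: [-1,-1,-1,-1,-1]

```text
time_s: 9.1
position: [0.3888, 0.3402, 0.1098]
eef_rot: [1.0, -0.008, 0.001, -0.001]
contact_force: [-0.5, -0.1, -2.8]
width: 0.0177
finger_force: 39.9
```

```bash
python3 - <<'E'
from h import *
go((.606,.375,.160),-0.9)
f=cv2.imread("raw_top2.png");m,_=blobs(f,(0,0,0),(179,255,30));show("mat","top",blobs(cv2.imread("raw_top0.png"),(0,0,0),(179,255,40),1000)[1],0)
E
```

```text
yaw now -1.0 turn dz -0.1 dp [216.6 -38.3 -50.2] q6 2.19
mat 2459 [152.5 132. ] ctr [0.6083 0.3775] rect [0.6087 0.3775] ang -89.4 size 184.0 175.0
```

>>> servo_tool:
  dp:
    - [0,0,-25]
    - [0,0,-25]
    - [36,-6,0]
    - [36,-7,0]
    - [36,-7,0]
    - [36,-6,0]
    - [36,-7,0]
    - [37,-7,0]
  dr:
    - [0,0,0]
    - [0,0,0]
    - [0,0,0]
    - [0,0,0]
    - [0,0,0]
    - [0,0,0]
    - [0,0,0]
    - [0,0,0]
  fingers: [-1,-1,-1,-1,-1,-1,-1,-1]

```text
time_s: 9.9
position: [0.6068, 0.3758, 0.1574]
eef_rot: [1.0, -0.009, -0.0, 0.0]
contact_force: [-0.1, 0.8, -3.4]
width: 0.0176
finger_force: 40.0
```

>>> servo_tool:
  dp:
    - [0,0,0]
    - [0,0,0]
    - [0,0,30]
    - [0,0,30]
    - [0,0,20]
    - [0,0,8]
    - [0,0,2]
    - [0,0,0]
  dr:
    - [0,0,0]
    - [0,0,0]
    - [0,0,0]
    - [0,0,0]
    - [0,0,0]
    - [0,0,0]
    - [0,0,0]
    - [0,0,0]
  fingers: [-1,-1,-1,-1,-1,-1,-1,-1]

```text
time_s: 10.7
position: [0.6053, 0.376, 0.0684]
eef_rot: [1.0, -0.008, 0.0, -0.0]
contact_force: [-0.6, 0.4, -3.6]
width: 0.018
finger_force: 40.0
```

>>> servo_tool:
  dp:
    - [0,0,1]
    - [0,0,1]
    - [0,0,0]
  dr:
    - [0,0,0]
    - [0,0,0]
    - [0,0,0]
  fingers: [-1,-1,-1]

```text
time_s: 11.0
position: [0.6063, 0.3763, 0.0676]
eef_rot: [1.0, -0.008, 0.001, -0.001]
contact_force: [-2.1, 0.0, 9.6]
width: 0.0178
finger_force: 40.0
```

>>> servo_tool:
  dp:
    - [0,0,0]
    - [0,0,0]
    - [0,0,0]
    - [0,0,0]
    - [0,0,-30]
    - [0,0,-40]
    - [0,0,-45]
    - [0,0,0]
  dr:
    - [0,0,0]
    - [0,0,0]
    - [0,0,0]
    - [0,0,0]
    - [0,0,0]
    - [0,0,0]
    - [0,0,0]
    - [0,0,0]
  fingers: [0.3,0.3,0.3,0.3,0.3,0.3,0.3,0.3]

```text
time_s: 11.8
position: [0.6085, 0.3773, 0.1878]
eef_rot: [1.0, -0.008, 0.004, -0.002]
contact_force: [0.3, 0.0, 0.1]
width: 0.0593
finger_force: 0.0
```

```bash
python3 - <<'E'
from h import *
f=eyes.grab_frame("top"); cv2.imwrite("raw_top4.png",f)
g=eyes.grab_frame("side"); cv2.imwrite("raw_side4.png",g)
I=lambda b,x0,x1,y0,y1:[k for k in b if x0<k[1][0]<x1 and y0<k[1][1]<y1]
for nm,lo,hi in [("yel",(20,40,80),(38,255,255)),("blue",(92,60,80),(115,255,255))]:
    b=blobs(f,lo,hi,100)[1]
    show(nm+" base","top",I(b,240,330,100,140),.036); show(nm+" cap","top",I(b,120,370,160,230),.02)
for (u,v) in [(231,184),(285,180),(343,186),(157,190)]:
    h=cv2.cvtColor(f,cv2.COLOR_BGR2HSV)[v-1:v+2,u-1:u+2].reshape(-1,3).mean(0);print((u,v),h.round())
k=I(blobs(f,(8,90,30),(22,255,175),3)[1],240,330,100,150); show("key","top",k,.05)
cv2.imwrite("pics/c6.png",np.vstack([cv2.resize(f[155:225,120:260],(800,400)),cv2.resize(f[155:190,250:390],(800,200))]))
E
```

```text
yel base 483 [253.8 118.9] ctr [0.6513 0.0143] rect [0.6524 0.0141] ang -4.2 size 92.0 73.0
yel base 501 [315.5 123.6] ctr [ 0.6362 -0.2043] rect [ 0.6372 -0.2046] ang -4.9 size 93.0 76.0
yel cap 395 [231.  184.5] ctr [0.419  0.0929] rect [0.4194 0.094 ] ang -20.2 size 92.0 72.0
blue base 405 [284.3 120.8] ctr [ 0.6454 -0.0939] rect [ 0.6451 -0.094 ] ang -3.9 size 90.0 71.0
blue cap 328 [283.2 180.5] ctr [ 0.4345 -0.0912] rect [ 0.4329 -0.0923] ang 179.9 size 67.0 85.0
blue cap 330 [340.3 186.5] ctr [ 0.4149 -0.2933] rect [ 0.415  -0.2957] ang 179.3 size 64.0 89.0
(231, 184) [112.   5. 150.]
(285, 180) [105.   6. 150.]
(343, 186) [108.   5. 150.]
(157, 190) [ 22.  34. 130.]
key 4 [245.5 114.5] ctr [0.6633 0.0437] rect [0.6633 0.0437] ang -179.6 size 4.0 4.0
key 3 [307.3 118.7] ctr [ 0.6505 -0.1737] rect [ 0.6502 -0.1734] ang -135.3 size 3.0 5.0
key 3 [324.7 120.3] ctr [ 0.6452 -0.2347] rect [ 0.6455 -0.235 ] ang -135.4 size 3.0 5.0
```

View pics/c6.png

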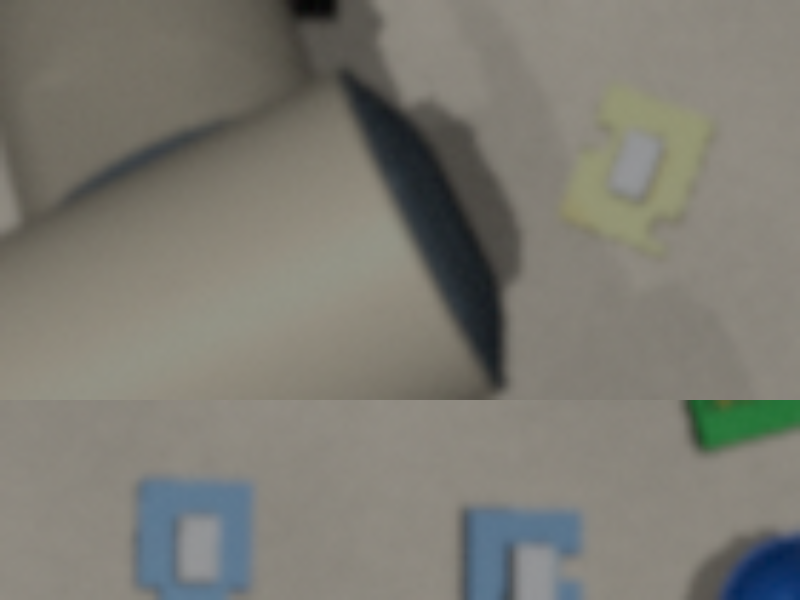

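Cap_c (at about (637,165) in the crop), cap_a and cap_b are unchanged. I'll go to cap_c first.

```bash
python3 - <<'E'
from h import *
go((.4195,.0935,.14),-20.5)
f=eyes.grab_frame("top")
def I(b,x0,x1,y0,y1): return [k for k in b if x0<k[1][0]<x1 and y0<k[1][1]<y1]
show("hoodbar","side",I(blobs(eyes.grab_frame("side"),(9,150,80),(20,255,255))[1],80,200,150,260),.092)
h=cv2.cvtColor(f,cv2.COLOR_BGR2HSV)
for s in (f,):
    b=blobs(f,(95,0,125),(130,25,255),15)[1]; show("rib","top",I(b,220,350,165,205),.05)
E
```

```text
yaw now -1.0 turn dz 19.5 dp [-75.9 330.1  42.1] q6 2.06
hoodbar 99 [123.6 212.1] ctr [0.5924 0.3833] rect [0.5946 0.3824] ang 178.0 size 19.0 69.0
hoodbar 45 [141.4 241.8] ctr [0.4691 0.4033] rect [0.4697 0.4033] ang -75.6 size 22.0 19.0
rib 75 [284.1 180.8] ctr [ 0.4303 -0.092 ] rect [ 0.4313 -0.0916] ang 180.0 size 21.0 38.0
rib 37 [230.8 183.4] ctr [0.4197 0.0929] rect [0.4193 0.0927] ang -21.1 size 30.0 14.0
rib 68 [343.5 185.9] ctr [ 0.4142 -0.2985] rect [ 0.4138 -0.2984] ang 179.3 size 24.0 35.0
```

>>> servo_tool:
  dp:
    - [0,0,0]
    - [0,0,0]
    - [0,0,0]
    - [-9.5,41,0]
    - [-9.5,41,0]
    - [-9.5,41,0]
    - [-9.5,41,5]
    - [-9.5,41,10]
  dr:
    - [0,0,6.5]
    - [0,0,6.5]
    - [0,0,6.5]
    - [0,0,0]
    - [0,0,0]
    - [0,0,0]
    - [0,0,0]
    - [0,0,0]
  fingers: [0.3,0.3,0.3,0.3,0.3,0.3,0.3,0.3]

```text
time_s: 12.8
position: [0.488, 0.1991, 0.1651]
eef_rot: [0.984, -0.178, -0.0, 0.0]
contact_force: [0.8, -1.4, -0.8]
width: 0.0592
finger_force: 0.0
```

>>> servo_tool:
  dp:
    - [-9.5,41,10]
    - [-9.5,41,10]
    - [-9.5,42,10]
    - [0,0,0]
    - [0,0,0]
  dr:
    - [0,0,0]
    - [0,0,0]
    - [0,0,0]
    - [0,0,0]
    - [0,0,0]
  fingers: [0.3,0.3,0.3,0.3,0.3]

```text
time_s: 13.3
position: [0.4186, 0.0936, 0.1352]
eef_rot: [0.984, -0.179, -0.001, 0.0]
contact_force: [1.1, 0.2, -0.1]
width: 0.0594
finger_force: 0.0
```

```bash
python3 - <<'E'
from h import *
go((.4195,.093,.026),-20.7)
E
```

```text
yaw now -20.6 turn dz 0.1 dp [  1.1   0.3 109.2] q6 2.01
```

>>> servo_tool:
  dp:
    - [1,0,40]
    - [0,0,40]
    - [0,0,20]
    - [0,0,8]
    - [0,0,0]
    - [0,0,0]
    - [0,0,0]
    - [0,0,0]
  dr:
    - [0,0,0]
    - [0,0,0]
    - [0,0,0]
    - [0,0,0]
    - [0,0,0]
    - [0,0,0]
    - [0,0,0]
    - [0,0,0]
  fingers: [0.3,0.3,0.3,0.3,0.3,-1,-1,-1]
  newtons: 30

```text
time_s: 14.1
position: [0.421, 0.094, 0.0288]
eef_rot: [0.984, -0.178, 0.001, -0.0]
contact_force: [-0.5, -0.8, 0.5]
width: 0.038
finger_force: 0.0
```

>>> servo_tool:
  dp:
    - [0,0,0]
    - [0,0,0]
    - [0,0,0]
    - [0,0,-30]
    - [0,0,-50]
    - [0,0,-20]
    - [0,0,0]
    - [0,0,0]
  dr:
    - [0,0,0]
    - [0,0,0]
    - [0,0,0]
    - [0,0,0]
    - [0,0,0]
    - [0,0,0]
    - [0,0,0]
    - [0,0,0]
  fingers: [-1,-1,-1,-1,-1,-1,-1,-1]

```text
time_s: 14.9
position: [0.4202, 0.0939, 0.1277]
eef_rot: [0.984, -0.178, 0.0, -0.0]
contact_force: [-0.3, -0.1, -2.3]
width: 0.0236
finger_force: 30.0
```

```bash
python3 - <<'E'
from h import *
go((.6525,.0145,.13),-4)
f=eyes.grab_frame("side");b=blobs(f,(20,40,80),(38,255,255),60)[1]
g=eyes.grab_frame("top");cv2.imwrite("raw_side5.png",f)
show("s","side",b,.11)
cv2.imwrite("pics/c7.png",cv2.resize(f[120:260,190:370],(771,600)))
E
```

```text
yaw now -20.5 turn dz -16.5 dp [237.3  63.   -2.3] q6 2.01
s 500 [341.2  52.1] ctr [ 0.7122 -0.7494] rect [ 0.707  -0.7498] ang -60.3 size 151.0 143.0
s 239 [261.8 131.3] ctr [ 0.568  -0.1482] rect [ 0.5703 -0.1475] ang 169.5 size 65.0 97.0
s 218 [206.1 153.7] ctr [0.6083 0.0625] rect [0.6083 0.0644] ang -107.0 size 77.0 61.0
s 357 [236.  195.2] ctr [0.4105 0.1083] rect [0.4201 0.0965] ang 157.9 size 80.0 120.0
s 323 [371.7 255.5] ctr [ 0.0106 -0.0183] rect [ 0.011  -0.0164] ang 163.7 size 37.0 160.0
s 630 [179.8 263.3] ctr [0.3326 0.3718] rect [0.3372 0.3687] ang 164.6 size 70.0 96.0
```

View pics/c7.png

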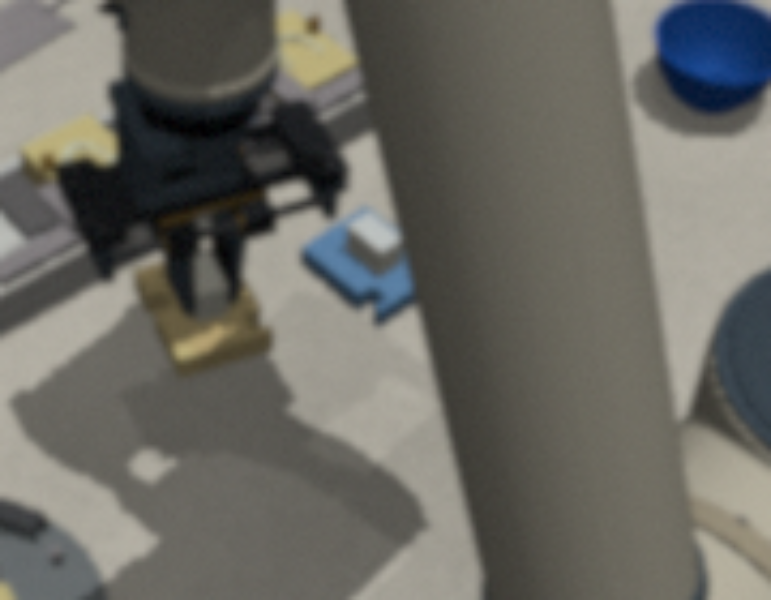

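Cap_c is held level. Carrying it to base_c.

>>> servo_tool:
  dp:
    - [0,0,0]
    - [0,0,0]
    - [40,10.5,0]
    - [40,10.5,0]
    - [40,10.5,0]
    - [40,10.5,0]
    - [40,10.5,0]
    - [37,10.5,0]
  dr:
    - [0,0,-8.2]
    - [0,0,-8.3]
    - [0,0,0]
    - [0,0,0]
    - [0,0,0]
    - [0,0,0]
    - [0,0,0]
    - [0,0,0]
  fingers: [-1,-1,-1,-1,-1,-1,-1,-1]

```text
time_s: 15.8
position: [0.6533, 0.0139, 0.1256]
eef_rot: [0.999, -0.035, -0.001, -0.0]
contact_force: [-0.4, 1.1, -1.8]
width: 0.0239
finger_force: 30.0
```

>>> servo_tool:
  dp:
    - [0,0,0]
    - [0,0,20]
    - [0,0,15]
    - [0,0,0]
  dr:
    - [0,0,0]
    - [0,0,0]
    - [0,0,0]
    - [0,0,0]
  fingers: [-1,-1,-1,-1]

```text
time_s: 16.2
position: [0.65, 0.0149, 0.0894]
eef_rot: [0.999, -0.035, -0.003, -0.0]
contact_force: [-0.5, 1.0, -1.7]
width: 0.0239
finger_force: 30.0
```

```bash
python3 - <<'E'
from h import *
go((.6525,.0145,.0625),-4)
f=eyes.grab_frame("side");cv2.imwrite("pics/c8.png",cv2.resize(f[110:200,160:280],(800,600),interpolation=cv2.INTER_CUBIC))
g=eyes.grab_frame("top");cv2.imwrite("raw_top6.png",g)
E
```

```text
yaw now -4.0 turn dz 0.0 dp [ 2.5  0.2 26.9] q6 1.57
```

View pics/c8.png

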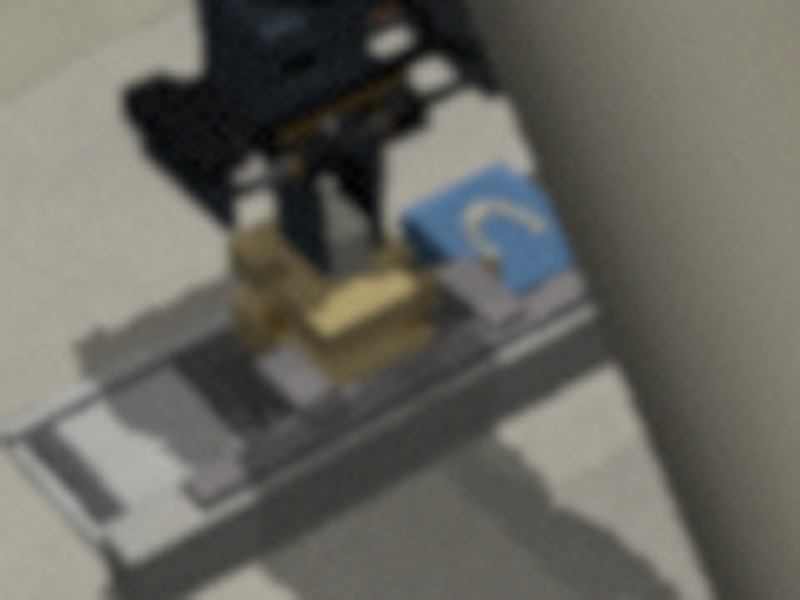

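The cap is over base_c and lined up with it. I'll descend slowly.

>>> servo_tool:
  dp:
    - [2,0,0]
    - [0,0,3]
    - [0,0,3]
    - [0,0,3]
    - [0,0,0]
    - [0,0,0]
  dr:
    - [0,0,0]
    - [0,0,0]
    - [0,0,0]
    - [0,0,0]
    - [0,0,0]
    - [0,0,0]
  fingers: [-1,-1,-1,-1,-1,-1]

```text
time_s: 16.9
position: [0.6543, 0.0145, 0.0838]
eef_rot: [0.999, -0.035, -0.0, -0.0]
contact_force: [0.4, 0.2, -1.8]
width: 0.0238
finger_force: 30.0
```

>>> servo_tool:
  dp:
    - [0,0,2]
    - [0,0,2]
    - [0,0,2]
    - [0,0,0]
  dr:
    - [0,0,0]
    - [0,0,0]
    - [0,0,0]
    - [0,0,0]
  fingers: [-1,-1,-1,-1]

```text
time_s: 17.3
position: [0.6542, 0.0145, 0.0775]
eef_rot: [0.999, -0.035, -0.0, -0.0]
contact_force: [0.0, -0.4, -2.4]
width: 0.0238
finger_force: 30.0
```

>>> servo_tool:
  dp:
    - [-1,0,0]
    - [0,0,3]
    - [0,0,3]
    - [0,0,0]
    - [0,0,0]
  dr:
    - [0,0,0]
    - [0,0,0]
    - [0,0,0]
    - [0,0,0]
    - [0,0,0]
  fingers: [-1,-1,-1,-1,-1]

```text
time_s: 17.8
position: [0.6534, 0.0145, 0.0718]
eef_rot: [0.999, -0.035, -0.0, 0.0]
contact_force: [0.1, -0.0, -2.3]
width: 0.0238
finger_force: 30.0
```

>>> servo_tool:
  dp:
    - [0,0,3]
    - [0,0,3]
    - [0,0,2]
    - [0,0,0]
  dr:
    - [0,0,0]
    - [0,0,0]
    - [0,0,0]
    - [0,0,0]
  fingers: [-1,-1,-1,-1]

```text
time_s: 18.2
position: [0.6533, 0.0145, 0.0643]
eef_rot: [0.999, -0.035, 0.0, 0.0]
contact_force: [-3.2, 0.2, 8.3]
width: 0.024
finger_force: 30.0
```

>>> servo_tool:
  dp:
    - [0,0,0]
    - [0,0,0]
    - [0,0,0]
    - [0,0,0]
    - [0,0,-30]
    - [0,0,-40]
    - [0,0,0]
    - [0,0,0]
  dr:
    - [0,0,0]
    - [0,0,0]
    - [0,0,0]
    - [0,0,0]
    - [0,0,0]
    - [0,0,0]
    - [0,0,0]
    - [0,0,0]
  fingers: [0.3,0.3,0.3,0.3,0.3,0.3,0.3,0.3]

```text
time_s: 19.0
position: [0.654, 0.0145, 0.1348]
eef_rot: [0.999, -0.035, 0.001, 0.0]
contact_force: [0.4, 0.1, -1.0]
width: 0.0594
finger_force: 0.0
```

```bash
python3 - <<'E'
from h import *
def I(b,x0,x1,y0,y1): return [k for k in b if x0<k[1][0]<x1 and y0<k[1][1]<y1]
f=eyes.grab_frame("top"); cv2.imwrite("raw_top7.png",f)
g=eyes.grab_frame("side"); cv2.imwrite("raw_side7.png",g)
show("rib","top",I(blobs(f,(95,0,115),(130,25,255),15)[1],220,370,150,215),.05)
show("blue","top",I(blobs(f,(92,60,60),(115,255,255),60)[1],230,370,150,215),.02)
show("yel","top",I(blobs(f,(20,40,60),(38,255,255),60)[1],120,370,100,230),.02)
go((.431,-.092,.13),0)
E
```

```text
rib 77 [343.1 185.9] ctr [ 0.4143 -0.297 ] rect [ 0.4138 -0.2984] ang 179.3 size 24.0 35.0
blue 331 [340.3 186.5] ctr [ 0.4148 -0.2932] rect [ 0.415  -0.2957] ang 179.3 size 64.0 89.0
yel 500 [315.4 123.6] ctr [ 0.64   -0.2066] rect [ 0.641  -0.2067] ang -4.5 size 94.0 76.0
yaw now -4.0 turn dz -4.0 dp [-221.9  106.6    3.1] q6 1.57
```

```bash
python3 - <<'E'
from h import *
for n in (2,4,5,7):
    f=cv2.imread(f"raw_side{n}.png"); print(n,[(a,c.round(1)) for a,c,_ in blobs(f,(92,60,60),(115,255,255),60)[1] if 230<c[0]<360 and 130<c[1]<230])
print(proj("side",[.431,-.092,.02]))
E
```

```text
2 [(np.int32(160), array([239.3, 145.3])), (np.int32(308), array([275.9, 183.3]))]
4 [(np.int32(566), array([357.8, 130. ])), (np.int32(281), array([320.1, 157.2]))]
5 [(np.int32(259), array([273.7, 183.5]))]
7 [(np.int32(253), array([234.4, 143.9])), (np.int32(277), array([320.3, 157.3]))]
[[277.05072065 179.13144397]]
```

>>> servo_tool:
  dp:
    - [0,0,0]
    - [-37,17.8,0]
    - [-37,17.8,0]
    - [-37,17.8,0]
    - [-37,17.8,0]
    - [-37,17.8,0]
    - [-37,17.8,0]
    - [0,0,0]
  dr:
    - [0,0,-4]
    - [0,0,0]
    - [0,0,0]
    - [0,0,0]
    - [0,0,0]
    - [0,0,0]
    - [0,0,0]
    - [0,0,0]
  fingers: [0.3,0.3,0.3,0.3,0.3,0.3,0.3,0.3]

```text
time_s: 19.9
position: [0.4263, -0.0928, 0.1329]
eef_rot: [1.0, -0.001, -0.003, -0.001]
contact_force: [0.8, -0.2, 0.4]
width: 0.0594
finger_force: 0.0
```

>>> servo_tool:
  dp:
    - [0,0,0]
    - [0,0,0]
  dr:
    - [0,0,0]
    - [0,0,0]
  fingers: [0.3,0.3]

```text
time_s: 20.1
position: [0.4321, -0.0923, 0.1336]
eef_rot: [1.0, 0.0, -0.0, -0.0]
contact_force: [0.8, 0.1, -0.6]
width: 0.059
finger_force: 0.0
```

```bash
python3 - <<'E'
from h import *
go((.431,-.092,.027),0)
f=eyes.grab_frame("side"); g=eyes.grab_frame("top"); cv2.imwrite("raw_top8.png",g);cv2.imwrite("raw_side8.png",f)
print([(a,c.round(1)) for a,c,_ in blobs(f,(92,60,40),(115,255,255),40)[1] if 220<c[0]<360 and 130<c[1]<230])
show("blue","top",[k for k in blobs(g,(92,60,40),(115,255,255),40)[1] if k[1][1]>100],.02)
show("c","top",[k for k in blobs(g,(20,40,60),(38,255,255),60)[1] if 100<k[1][1]<230],.056)
cv2.imwrite("pics/c9.png",np.hstack([cv2.resize(f[100:230,180:310],(400,400)),cv2.resize(g[95:215,198:318],(400,400))]))
E
```

```text
yaw now 0.0 turn dz 0.0 dp [ -1.1  -0.3 106.6] q6 1.22
[(np.int32(652), array([357.4, 131.6])), (np.int32(270), array([234.3, 144. ])), (np.int32(81), array([330. , 157.7])), (np.int32(178), array([269.4, 181.9]))]
blue 138 [492.6 107.7] ctr [ 0.7046 -0.8463] rect [ 0.7047 -0.8463] ang -79.1 size 139.0 13.0
blue 405 [284.4 120.7] ctr [ 0.6496 -0.0953] rect [ 0.6489 -0.0952] ang -3.9 size 91.0 72.0
blue 328 [340.3 186.5] ctr [ 0.4149 -0.2933] rect [ 0.415  -0.2957] ang 179.3 size 64.0 89.0
blue 91 [ 51.5 184.6] ctr [0.4134 0.7221] rect [0.4131 0.7259] ang -24.0 size 59.0 37.0
blue 874 [391.2 194.1] ctr [ 0.3893 -0.4731] rect [ 0.3899 -0.4742] ang -89.5 size 117.0 114.0
blue 43 [284.8 187.7] ctr [ 0.409  -0.0969] rect [ 0.4076 -0.0954] ang -94.0 size 19.0 53.0
blue 391 [270.  320.1] ctr [-0.0482 -0.0461] rect [-0.049  -0.0393] ang -157.5 size 115.0 181.0
blue 98 [238.2 326.9] ctr [-0.0714  0.0628] rect [-0.0751  0.0616] ang -169.9 size 34.0 77.0
blue 106 [250.9 344.8] ctr [-0.131   0.0191] rect [-0.1293  0.0189] ang -117.4 size 33.0 76.0
c 468 [253.5 118.3] ctr [0.6486 0.0156] rect [0.6505 0.0154] ang -4.6 size 95.0 74.0
c 505 [315.5 123.6] ctr [ 0.6318 -0.2014] rect [ 0.634  -0.2015] ang 179.5 size 74.0 93.0
c 375 [160.3 191.6] ctr [0.3887 0.3344] rect [0.3873 0.334 ] ang -15.2 size 90.0 71.0
```

View pics/c9.png

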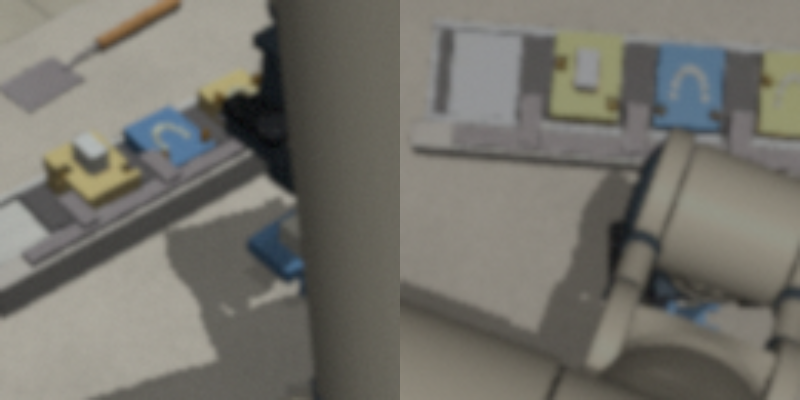

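Cap_c sits flat on base_c (side crop (90,165)). Cap_a's left corner at (250,245) is where it was, so I'll grasp it.

>>> servo_tool:
  dp:
    - [-1,0,40]
    - [0,0,40]
    - [0,0,20]
    - [0,0,6]
    - [0,0,0]
    - [0,0,0]
    - [0,0,0]
    - [0,0,0]
  dr:
    - [0,0,0]
    - [0,0,0]
    - [0,0,0]
    - [0,0,0]
    - [0,0,0]
    - [0,0,0]
    - [0,0,0]
    - [0,0,0]
  fingers: [0.3,0.3,0.3,0.3,0.3,-1,-1,-1]

```text
time_s: 21.0
position: [0.4311, -0.0926, 0.0288]
eef_rot: [1.0, 0.0, 0.001, 0.0]
contact_force: [-0.4, -0.2, -0.1]
width: 0.0382
finger_force: 0.0
```

>>> servo_tool:
  dp:
    - [0,0,0]
    - [0,0,0]
    - [0,0,0]
    - [0,0,-30]
    - [0,0,-50]
    - [0,0,-20]
    - [0,0,0]
    - [0,0,0]
  dr:
    - [0,0,0]
    - [0,0,0]
    - [0,0,0]
    - [0,0,0]
    - [0,0,0]
    - [0,0,0]
    - [0,0,0]
    - [0,0,0]
  fingers: [-1,-1,-1,-1,-1,-1,-1,-1]

```text
time_s: 21.8
position: [0.4303, -0.0923, 0.1276]
eef_rot: [1.0, 0.0, 0.0, 0.0]
contact_force: [-0.1, -0.1, -3.7]
width: 0.024
finger_force: 29.9
```

```bash
python3 - <<'E'
from h import *
go((.6453,-.0952,.12),-4)
E
```

```text
yaw now 0.0 turn dz 4.0 dp [214.7 -12.1   7.6] q6 1.22
```

>>> servo_tool:
  dp:
    - [0,0,0]
    - [36,-2,0]
    - [36,-2,0]
    - [36,-2,0]
    - [36,-2,0]
    - [36,-2,0]
    - [35,-2,0]
    - [0,0,0]
  dr:
    - [0,0,4]
    - [0,0,0]
    - [0,0,0]
    - [0,0,0]
    - [0,0,0]
    - [0,0,0]
    - [0,0,0]
    - [0,0,0]
  fingers: [-1,-1,-1,-1,-1,-1,-1,-1]

```text
time_s: 22.6
position: [0.6488, -0.0952, 0.125]
eef_rot: [0.999, -0.034, -0.0, -0.0]
contact_force: [-0.5, -0.4, -2.9]
width: 0.0238
finger_force: 30.0
```

>>> servo_tool:
  dp:
    - [0,0,20]
    - [0,0,20]
    - [0,0,0]
    - [0,0,0]
  dr:
    - [0,0,0]
    - [0,0,0]
    - [0,0,0]
    - [0,0,0]
  fingers: [-1,-1,-1,-1]

```text
time_s: 23.0
position: [0.6448, -0.0951, 0.0866]
eef_rot: [0.999, -0.035, -0.001, -0.0]
contact_force: [0.8, 0.0, -2.9]
width: 0.0236
finger_force: 30.0
```

```bash
python3 - <<'E'
from h import *
go((.6453,-.0950,.0645),-4)
E
```

```text
yaw now -4.0 turn dz 0.0 dp [ 0.5 -0.2 22.1] q6 1.4
```

>>> servo_tool:
  dp:
    - [0,0,3]
    - [0,0,3]
    - [0,0,3]
    - [0,0,0]
    - [0,0,0]
  dr:
    - [0,0,0]
    - [0,0,0]
    - [0,0,0]
    - [0,0,0]
    - [0,0,0]
  fingers: [-1,-1,-1,-1,-1]

```text
time_s: 23.5
position: [0.6458, -0.0953, 0.079]
eef_rot: [0.999, -0.035, 0.0, -0.0]
contact_force: [1.1, 0.5, -2.7]
width: 0.024
finger_force: 30.0
```

>>> servo_tool:
  dp:
    - [0,0,3]
    - [0,0,3]
    - [0,0,2]
    - [0,0,0]
  dr:
    - [0,0,0]
    - [0,0,0]
    - [0,0,0]
    - [0,0,0]
  fingers: [-1,-1,-1,-1]

```text
time_s: 23.9
position: [0.6456, -0.0952, 0.0705]
eef_rot: [0.999, -0.035, -0.0, -0.0]
contact_force: [-0.6, -0.2, -3.7]
width: 0.0236
finger_force: 30.0
```

>>> servo_tool:
  dp:
    - [0,0,3]
    - [0,0,2]
    - [0,0,1]
    - [0,0,1]
    - [0,0,0]
  dr:
    - [0,0,0]
    - [0,0,0]
    - [0,0,0]
    - [0,0,0]
    - [0,0,0]
  fingers: [-1,-1,-1,-1,-1]

```text
time_s: 24.4
position: [0.6457, -0.0953, 0.0644]
eef_rot: [0.999, -0.035, -0.0, 0.0]
contact_force: [-4.5, -0.6, 5.1]
width: 0.0238
finger_force: 30.0
```

Seated at the same height as cap_c. I'll release and look at cap_d.

>>> servo_tool:
  dp:
    - [0,0,0]
    - [0,0,0]
    - [0,0,0]
    - [0,0,0]
    - [0,0,-30]
    - [0,0,-40]
    - [0,0,0]
    - [0,0,0]
  dr:
    - [0,0,0]
    - [0,0,0]
    - [0,0,0]
    - [0,0,0]
    - [0,0,0]
    - [0,0,0]
    - [0,0,0]
    - [0,0,0]
  fingers: [0.3,0.3,0.3,0.3,0.3,0.3,0.3,0.3]

```text
time_s: 25.2
position: [0.6463, -0.0954, 0.1348]
eef_rot: [0.999, -0.035, 0.001, 0.0]
contact_force: [-0.6, 0.3, -0.9]
width: 0.0593
finger_force: 0.0
```

```bash
python3 - <<'E'
from h import *
def I(b,x0,x1,y0,y1): return [k for k in b if x0<k[1][0]<x1 and y0<k[1][1]<y1]
g=eyes.grab_frame("top")
cv2.imwrite("pics/c10.png",cv2.resize(g[155:230,120:210],(720,600),interpolation=cv2.INTER_CUBIC))
show("d","top",I(blobs(g,(20,40,60),(38,255,255),60)[1],120,210,150,230),.026)
show("rib","top",I(blobs(g,(95,0,115),(130,25,255),15)[1],120,210,150,230),.056)
E
```

```text
d 382 [160.2 192.9] ctr [0.3868 0.3398] rect [0.3905 0.3393] ang -12.5 size 92.0 72.0
rib 40 [159.2 191. ] ctr [0.3907 0.3383] rect [0.3902 0.3382] ang -12.6 size 29.0 15.0
```

View pics/c10.png

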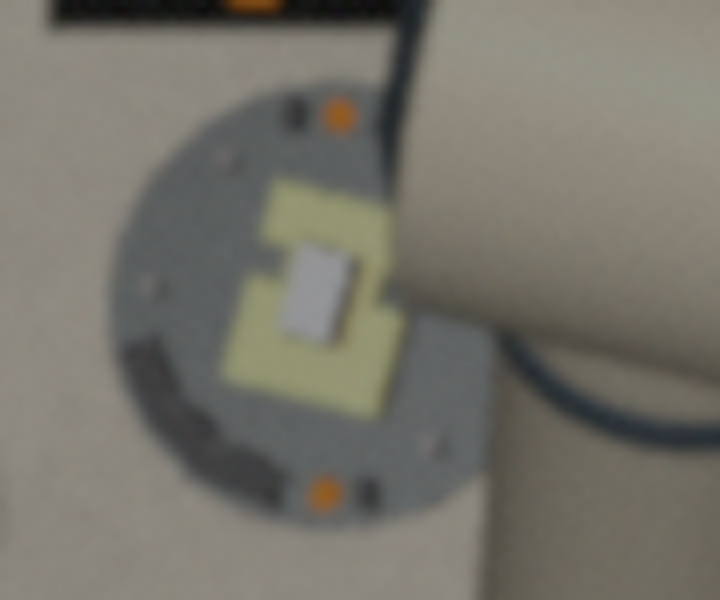

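Cap_d's notches sit in its upper (far) half, at (270,258) and (390,300), so its +x points away from the robot at a yaw of about -14°.

```bash
python3 - <<'E'
from h import *
go((.390,.339,.133),-14)
E
```

```text
yaw now -4.0 turn dz 10.0 dp [-353.1 -359.5    0.7] q6 1.4
```

>>> servo_tool:
  dp:
    - [0,0,0]
    - [0,0,0]
    - [-32,-32.7,0]
    - [-32,-32.7,0]
    - [-32,-32.7,0]
    - [-32,-32.7,0]
    - [-32,-32.7,0]
    - [-32,-32.7,0]
  dr:
    - [0,0,5]
    - [0,0,5]
    - [0,0,0]
    - [0,0,0]
    - [0,0,0]
    - [0,0,0]
    - [0,0,0]
    - [0,0,0]
  fingers: [0.3,0.3,0.3,0.3,0.3,0.3,0.3,0.3]

```text
time_s: 26.05
position: [0.505, 0.1426, 0.1329]
eef_rot: [0.993, -0.122, -0.001, 0.0]
contact_force: [1.6, 0.0, -0.4]
width: 0.0593
finger_force: 0.0
```

>>> servo_tool:
  dp:
    - [-32,-32.7,0]
    - [-32,-32.7,0]
    - [-32,-32.7,0]
    - [-32,-32.7,0]
    - [-33,-32.7,0]
    - [0,0,0]
    - [0,0,0]
    - [0,0,0]
  dr:
    - [0,0,0]
    - [0,0,0]
    - [0,0,0]
    - [0,0,0]
    - [0,0,0]
    - [0,0,0]
    - [0,0,0]
    - [0,0,0]
  fingers: [0.3,0.3,0.3,0.3,0.3,0.3,0.3,0.3]

```text
time_s: 26.85
position: [0.3901, 0.3382, 0.1333]
eef_rot: [0.993, -0.122, -0.0, 0.0]
contact_force: [-0.7, -1.0, 0.2]
width: 0.0594
finger_force: 0.0
```

```bash
python3 - <<'E'
from h import *
def I(b,x0,x1,y0,y1): return [k for k in b if x0<k[1][0]<x1 and y0<k[1][1]<y1]
go((.390,.339,.034),-14)
g=eyes.grab_frame("top"); f=eyes.grab_frame("side"); cv2.imwrite("raw_top9.png",g); cv2.imwrite("raw_side9.png",f)
B=I(blobs(g,(92,60,40),(115,255,255),60)[1],260,310,100,200); show("a","top",B,.056)
show("y","top",I(blobs(g,(20,40,60),(38,255,255),60)[1],230,330,100,200),.056)
show("rib","top",I(blobs(g,(95,0,115),(130,25,255),15)[1],230,330,90,140),.086)
cv2.imwrite("pics/c11.png",np.hstack([cv2.resize(f[100:200,160:310],(600,400)),cv2.resize(f[210:310,130:180],(200,400))]))
E
```

```text
yaw now -14.0 turn dz 0.0 dp [-0.3 -0.8 99.3] q6 2.41
a 411 [284.4 120.2] ctr [ 0.6429 -0.0927] rect [ 0.6435 -0.0938] ang -2.7 size 93.0 72.0
y 475 [253.6 118.2] ctr [0.6488 0.0153] rect [0.6513 0.0151] ang -5.1 size 97.0 75.0
y 499 [315.5 123.6] ctr [ 0.6317 -0.2014] rect [ 0.6327 -0.2013] ang -4.9 size 91.0 75.0
rib 31 [253.8 115.1] ctr [0.6524 0.0152] rect [0.6529 0.0145] ang 0.4 size 28.0 14.0
rib 61 [285.5 117. ] ctr [ 0.6471 -0.0939] rect [ 0.6452 -0.0921] ang 180.0 size 21.0 39.0
rib 21 [286.7 135.5] ctr [ 0.5825 -0.098 ] rect [ 0.5824 -0.099 ] ang -89.5 size 3.0 41.0
```

View pics/c11.png

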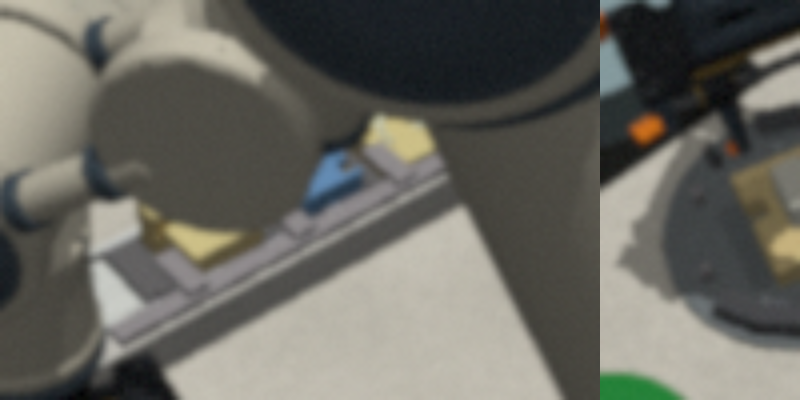

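Caps a and c are in place by their centroids, and cap_d is under the gripper. Grasping cap_d.

>>> servo_tool:
  dp:
    - [0,-0.8,40]
    - [0,0,35]
    - [0,0,18]
    - [0,0,6]
    - [0,0,0]
    - [0,0,0]
    - [0,0,0]
    - [0,0,0]
  dr:
    - [0,0,0]
    - [0,0,0]
    - [0,0,0]
    - [0,0,0]
    - [0,0,0]
    - [0,0,0]
    - [0,0,0]
    - [0,0,0]
  fingers: [0.3,0.3,0.3,0.3,0.3,-1,-1,-1]

```text
time_s: 27.75
position: [0.3908, 0.34, 0.0358]
eef_rot: [0.993, -0.122, 0.001, -0.001]
contact_force: [0.3, 0.1, 0.3]
width: 0.0382
finger_force: 0.0
```

>>> servo_tool:
  dp:
    - [0,0,0]
    - [0,0,0]
    - [0,0,0]
    - [0,0,-30]
    - [0,0,-50]
    - [0,0,-20]
    - [0,0,0]
    - [0,0,0]
  dr:
    - [0,0,0]
    - [0,0,0]
    - [0,0,0]
    - [0,0,0]
    - [0,0,0]
    - [0,0,0]
    - [0,0,0]
    - [0,0,0]
  fingers: [-1,-1,-1,-1,-1,-1,-1,-1]

```text
time_s: 28.55
position: [0.39, 0.3396, 0.1345]
eef_rot: [0.993, -0.122, -0.0, 0.0]
contact_force: [1.0, 0.3, -3.0]
width: 0.0239
finger_force: 30.0
```

```bash
python3 - <<'E'
from h import *
go((.6379,-.205,.144),-4)
f=eyes.grab_frame("side"); cv2.imwrite("pics/c12.png",cv2.resize(f[190:300,110:240],(709,600)))
E
```

```text
yaw now -14.0 turn dz -10.0 dp [285.3 526.   -9.5] q6 2.42
```

View pics/c12.png

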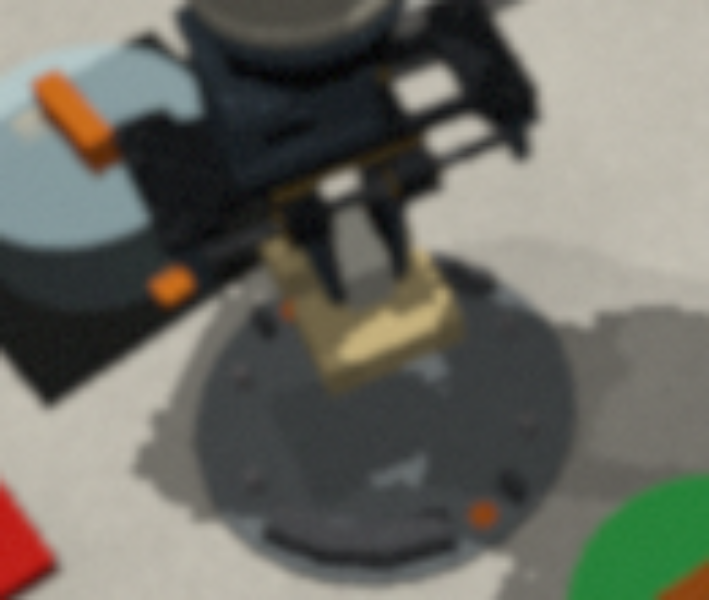

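Cap_d is held level and the hood stands upright on the mat. Carrying the cap to base_d.

>>> servo_tool:
  dp:
    - [0,0,-5]
    - [0,0,-5]
    - [22,40.5,0]
    - [22,40.5,0]
    - [22,40.5,0]
    - [22,40.5,0]
    - [22,40.5,0]
    - [22,40.5,0]
  dr:
    - [0,0,-5]
    - [0,0,-5]
    - [0,0,0]
    - [0,0,0]
    - [0,0,0]
    - [0,0,0]
    - [0,0,0]
    - [0,0,0]
  fingers: [-1,-1,-1,-1,-1,-1,-1,-1]

```text
time_s: 29.4
position: [0.5046, 0.0863, 0.1432]
eef_rot: [0.999, -0.035, -0.002, 0.0]
contact_force: [1.5, 0.1, -3.3]
width: 0.024
finger_force: 30.0
```

>>> servo_tool:
  dp:
    - [22,40.5,0]
    - [22,40.5,0]
    - [22,40.5,0]
    - [22,40.5,0]
    - [22,40.5,0]
    - [22,40.5,0]
    - [21,40,0]
    - [0,0,0]
  dr:
    - [0,0,0]
    - [0,0,0]
    - [0,0,0]
    - [0,0,0]
    - [0,0,0]
    - [0,0,0]
    - [0,0,0]
    - [0,0,0]
  fingers: [-1,-1,-1,-1,-1,-1,-1,-1]

```text
time_s: 30.2
position: [0.6391, -0.2098, 0.1423]
eef_rot: [0.999, -0.036, -0.0, 0.0]
contact_force: [-0.7, 0.5, -2.3]
width: 0.0241
finger_force: 30.0
```

>>> servo_tool:
  dp:
    - [0,0,20]
    - [0,0,20]
    - [0,0,12]
    - [0,0,0]
    - [0,0,0]
  dr:
    - [0,0,0]
    - [0,0,0]
    - [0,0,0]
    - [0,0,0]
    - [0,0,0]
  fingers: [-1,-1,-1,-1,-1]

```text
time_s: 30.7
position: [0.6381, -0.2045, 0.0926]
eef_rot: [0.999, -0.035, -0.0, -0.0]
contact_force: [0.4, -1.1, -3.1]
width: 0.0238
finger_force: 30.0
```

```bash
python3 - <<'E'
from h import *
go((.6379,-.205,.0645),-4)
E
```

```text
yaw now -4.0 turn dz 0.0 dp [-0.1  0.5 28.1] q6 1.24
```

>>> servo_tool:
  dp:
    - [0,0.4,4]
    - [0,0,4]
    - [0,0,4]
    - [0,0,3]
    - [0,0,0]
  dr:
    - [0,0,0]
    - [0,0,0]
    - [0,0,0]
    - [0,0,0]
    - [0,0,0]
  fingers: [-1,-1,-1,-1,-1]

```text
time_s: 31.2
position: [0.6379, -0.205, 0.0774]
eef_rot: [0.999, -0.035, -0.0, -0.0]
contact_force: [-0.7, -0.0, -3.2]
width: 0.0234
finger_force: 30.0
```

>>> servo_tool:
  dp:
    - [0,0,3]
    - [0,0,3]
    - [0,0,2]
    - [0,0,0]
  dr:
    - [0,0,0]
    - [0,0,0]
    - [0,0,0]
    - [0,0,0]
  fingers: [-1,-1,-1,-1]

```text
time_s: 31.6
position: [0.6381, -0.2051, 0.0696]
eef_rot: [0.999, -0.035, -0.0, -0.0]
contact_force: [0.9, 0.1, -3.1]
width: 0.024
finger_force: 30.0
```

>>> servo_tool:
  dp:
    - [0,0,2]
    - [0,0,2]
    - [0,0,1]
    - [0,0,1]
    - [0,0,0]
  dr:
    - [0,0,0]
    - [0,0,0]
    - [0,0,0]
    - [0,0,0]
    - [0,0,0]
  fingers: [-1,-1,-1,-1,-1]

```text
time_s: 32.1
position: [0.6381, -0.2051, 0.0653]
eef_rot: [0.999, -0.035, 0.0, 0.0]
contact_force: [-7.5, 2.3, 17.3]
width: 0.0235
finger_force: 30.0
```

>>> servo_tool:
  dp:
    - [0,0,-0.5]
    - [0,0,0]
    - [0,0,0]
    - [0,0,0]
    - [0,0,-30]
    - [0,0,-40]
    - [0,0,-50]
    - [0,0,0]
  dr:
    - [0,0,0]
    - [0,0,0]
    - [0,0,0]
    - [0,0,0]
    - [0,0,0]
    - [0,0,0]
    - [0,0,0]
    - [0,0,0]
  fingers: [0.3,0.3,0.3,0.3,0.3,0.3,0.3,0.3]

```text
time_s: 32.9
position: [0.6413, -0.2064, 0.1913]
eef_rot: [0.999, -0.035, 0.005, 0.002]
contact_force: [1.8, -0.1, -0.3]
width: 0.0591
finger_force: 0.0
```

```bash
python3 - <<'E'
from h import *
def I(b,x0,x1,y0,y1): return [k for k in b if x0<k[1][0]<x1 and y0<k[1][1]<y1]
go((.553,-.309,.072),-4)
g=eyes.grab_frame("top")
show("red","top",I(blobs(g,(0,150,80),(8,255,255))[1],320,360,130,160),.1)
show("y","top",I(blobs(g,(20,40,60),(38,255,255),60)[1],230,340,90,160),.056)
show("blu","top",I(blobs(g,(92,60,40),(115,255,255),60)[1],230,340,90,160),.056)
show("rib","top",I(blobs(g,(95,0,115),(130,25,255),15)[1],230,340,90,140),.086)
E
```

```text
yaw now -4.0 turn dz 0.0 dp [-80.9 108.5 119.3] q6 1.24
y 470 [253.6 118.3] ctr [0.6485 0.0155] rect [0.6511 0.0151] ang -4.9 size 97.0 74.0
blu 385 [284.1 119.7] ctr [ 0.6445 -0.0915] rect [ 0.6435 -0.0937] ang -2.7 size 93.0 72.0
rib 33 [253.6 115.2] ctr [0.652  0.0158] rect [0.6529 0.0162] ang -179.7 size 10.0 28.0
```

>>> servo_tool:
  dp:
    - [-21,27,0]
    - [-21,27,0]
    - [-21,27,0]
    - [-20,27,0]
    - [0,0,0]
    - [0,0,0]
    - [0,0,0]
  dr:
    - [0,0,0]
    - [0,0,0]
    - [0,0,0]
    - [0,0,0]
    - [0,0,0]
    - [0,0,0]
    - [0,0,0]
  fingers: [0.3,0.3,0.3,0.3,0.3,0.3,0.3]

```text
time_s: 33.65
position: [0.5481, -0.3065, 0.1838]
eef_rot: [0.999, -0.034, -0.0, -0.0]
contact_force: [-0.2, -0.1, -0.8]
width: 0.0594
finger_force: 0.0
```

```bash
python3 - <<'E'
from h import *
def I(b,x0,x1,y0,y1): return [k for k in b if x0<k[1][0]<x1 and y0<k[1][1]<y1]
go((.553,-.309,.072),-4)
g=eyes.grab_frame("top")
show("y","top",I(blobs(g,(20,40,60),(38,255,255),60)[1],230,340,90,160),.056)
show("rib","top",I(blobs(g,(95,0,115),(130,25,255),15)[1],230,340,90,140),.086)
E
```

```text
yaw now -4.0 turn dz 0.0 dp [  5.1   2.2 111.8] q6 1.03
y 472 [253.6 118.3] ctr [0.6485 0.0154] rect [0.6505 0.0151] ang -4.9 size 98.0 74.0
y 494 [315.5 123.2] ctr [ 0.6332 -0.2015] rect [ 0.6351 -0.2034] ang -4.2 size 99.0 78.0
rib 34 [253.6 115.1] ctr [0.6525 0.0159] rect [0.6529 0.0162] ang -179.7 size 10.0 28.0
rib 60 [285.5 117. ] ctr [ 0.647  -0.0938] rect [ 0.6469 -0.0921] ang 180.0 size 21.0 35.0
rib 21 [285.8 135.2] ctr [ 0.5835 -0.0949] rect [ 0.583  -0.0954] ang -94.3 size 6.0 48.0
```

>>> servo_tool:
  dp:
    - [5,2,40]
    - [0,0,40]
    - [0,0,31]
    - [0,0,0]
    - [0,0,0]
    - [0,0,0]
    - [0,0,0]
    - [0,0,0]
  dr:
    - [0,0,0]
    - [0,0,0]
    - [0,0,0]
    - [0,0,0]
    - [0,0,0]
    - [0,0,0]
    - [0,0,0]
    - [0,0,0]
  fingers: [0.3,0.3,0.3,0.3,-1,-1,-1,-1]

```text
time_s: 34.5
position: [0.5533, -0.3098, 0.0747]
eef_rot: [0.999, -0.035, 0.001, 0.001]
contact_force: [0.3, -0.2, 0.1]
width: 0.0303
finger_force: 0.0
```

>>> servo_tool:
  dp:
    - [0,0,0]
    - [0,0,0]
    - [0,-8,0]
    - [0,-8,0]
    - [0,-8,0]
    - [0,-8,0]
    - [0,-8,0]
    - [0,0,0]
  dr:
    - [0,0,0]
    - [0,0,0]
    - [0,0,0]
    - [0,0,0]
    - [0,0,0]
    - [0,0,0]
    - [0,0,0]
    - [0,0,0]
  fingers: [-1,-1,-1,-1,-1,-1,-1,-1]

```text
time_s: 35.3
position: [0.5559, -0.269, 0.0741]
eef_rot: [0.999, -0.035, 0.0, 0.0]
contact_force: [0.3, 2.1, 7.4]
width: 0.0222
finger_force: 30.0
```

>>> servo_tool:
  dp:
    - [0,-6,0]
    - [0,-5,0]
    - [0,-3,0]
    - [0,0,0]
    - [0,0,0]
  dr:
    - [0,0,0]
    - [0,0,0]
    - [0,0,0]
    - [0,0,0]
    - [0,0,0]
  fingers: [-1,-1,-1,-1,-1]

```text
time_s: 35.8
position: [0.5569, -0.2556, 0.0741]
eef_rot: [0.999, -0.035, 0.001, 0.0]
contact_force: [0.3, 2.3, 8.1]
width: 0.0215
finger_force: 30.0
```

>>> servo_tool:
  dp:
    - [0,-2,0]
    - [0,-1,0]
    - [0,-1,0]
    - [0,0,0]
  dr:
    - [0,0,0]
    - [0,0,0]
    - [0,0,0]
    - [0,0,0]
  fingers: [-1,-1,-1,-1]

```text
time_s: 36.2
position: [0.557, -0.2547, 0.0742]
eef_rot: [0.999, -0.035, 0.001, 0.002]
contact_force: [-5.5, -22.2, 1.4]
width: 0.0217
finger_force: 30.0
```

The bar travelled the full 55 mm to the stop. I'll release and retreat.

>>> servo_tool:
  dp:
    - [0,2,0]
    - [0,0.5,0]
    - [0,0,0]
    - [0,0,0]
    - [0,0,0]
    - [0,0,-40]
    - [0,0,-50]
    - [0,0,-20]
  dr:
    - [0,0,0]
    - [0,0,0]
    - [0,0,0]
    - [0,0,0]
    - [0,0,0]
    - [0,0,0]
    - [0,0,0]
    - [0,0,0]
  fingers: [-1,-1,0.3,0.3,0.3,0.3,0.3,0.3]

```text
time_s: 37.0
position: [0.5579, -0.2547, 0.1876]
eef_rot: [0.999, -0.035, 0.002, 0.001]
contact_force: [1.1, -0.6, -1.6]
width: 0.0593
finger_force: 0.0
```

>>> servo_tool:
  dp:
    - [-20,40,0]
    - [-20,40,0]
    - [-20,40,0]
    - [0,0,0]
    - [0,0,0]
  dr:
    - [0,0,0]
    - [0,0,0]
    - [0,0,0]
    - [0,0,0]
    - [0,0,0]
  fingers: [0.3,0.3,0.3,0.3,0.3]

```text
time_s: 37.5
position: [0.4878, -0.3702, 0.1833]
eef_rot: [0.999, -0.036, -0.0, -0.0]
contact_force: [0.5, 1.2, 0.1]
width: 0.0593
finger_force: 0.0
```

```bash
python3 - <<'E'
from h import *
def I(b,x0,x1,y0,y1): return [k for k in b if x0<k[1][0]<x1 and y0<k[1][1]<y1]
print(env.observe()["contact_force"])
g=eyes.grab_frame("top"); f=eyes.grab_frame("side")
show("red","top",I(blobs(g,(0,150,80),(8,255,255))[1],320,360,120,160),.1)
show("y","top",I(blobs(g,(20,40,60),(38,255,255),60)[1],230,340,90,160),.056)
show("blu","top",I(blobs(g,(92,60,40),(115,255,255),60)[1],230,340,90,160),.056)
show("rib","top",I(blobs(g,(95,0,115),(130,25,255),15)[1],230,340,90,140),.086)
show("hood","top",I(blobs(g,(9,150,60),(20,255,255))[1],120,200,90,160),.092)
E
```

```text
[0.49659625 1.17955295 0.05226209]
red 45 [332.6 141.9] ctr [ 0.559  -0.2528] rect [ 0.5586 -0.2524] ang 179.4 size 17.0 28.0
y 424 [253.6 117.2] ctr [0.6525 0.0152] rect [0.6522 0.0152] ang -3.8 size 95.0 74.0
y 443 [315.5 122.2] ctr [ 0.6369 -0.2014] rect [ 0.6355 -0.2026] ang -3.5 size 97.0 76.0
blu 360 [284.5 118.8] ctr [ 0.6477 -0.0928] rect [ 0.6441 -0.0939] ang -2.7 size 92.0 72.0
rib 33 [253.5 115. ] ctr [0.6528 0.0164] rect [0.6529 0.0162] ang -179.7 size 10.0 28.0
rib 59 [285.6 116.8] ctr [ 0.6477 -0.0941] rect [ 0.646  -0.0933] ang -6.2 size 38.0 22.0
rib 32 [317.3 120.3] ctr [ 0.6363 -0.2032] rect [ 0.6366 -0.2036] ang -8.3 size 28.0 14.0
hood 81 [148.  127.4] ctr [0.6048 0.3752] rect [0.6062 0.3753] ang -178.5 size 14.0 55.0
hood 40 [151.4 153.3] ctr [0.5158 0.3612] rect [0.515 0.361] ang -89.5 size 24.0 17.0
```

All readings agree, so I'll hand in.

```bash
python3 -c "
from cell import env
print(env.hand_in())"
```

```text
the job is handed in; nothing more can be done
None
```

I handed the job in at about 37 s: the hood is on the mat, caps a, c and d are on their bases, and the lock bar is at its locked stop; hand-in gave no verdict.

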